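# Load the citrus press and shut its guard

### The job

Take the glass dome off the lemon by its knob and stand it upright on the worktop, clear of the round board. Then swing the citrus press's hinged guard up, lay the lemon lengthwise in the saddle of the press while the guard stays up, swing the guard fully closed over it and push the yellow catch all the way down without forcing it (it gives at about 8 newtons; do not push beyond 30). Leave the jar, mills and other lemon as they are.

Things in the scene. Friction and masses are not known exactly. Their poses are not given: they have to be found in the camera images.
- lemon_mid (a point): Centre of the yellow lemon that lies under the glass dome (the other lemon is at the back). The lemon is 78 mm long (its own x axis, level), 55 mm wide and 56 mm high; about 0.11 kg. It lies on the round board.
- round_board: Round wooden board, 170 mm across and 14 mm thick, fixed; origin at the centre of its underside, on the worktop. The lemon and the dome start on it, concentric with it within 6 mm. The worktop between the board and the robot, and out to the side away from the press, is free.
- dome: Loose clear glass dome, open below: 128 mm across at the rim, 80 mm high without the knob, 107 mm with it, about 0.22 kg; origin at the centre of its rim plane, z up. It stands over the lemon on the round board.
- dome_knob (a point): Middle of the dome's dark wooden knob, a round knob 24 mm across and 19 mm high on a 14 mm neck; this point lies 97 mm above the dome's rim plane.
- press: White citrus press, fixed to the worktop: base plate 185 mm (its x) by 170 mm (its y), top 19 mm above the worktop, and a housing 124 mm high across its far end (from 65 to 105 mm along +x). Origin at the worktop under the middle of the base, and under the saddle; x points from its front to the housing, away from the robot; z up.
- saddle (a point): Where the middle of a lemon lies that rests in the saddle, 64 mm above the worktop; axes as the press. The saddle is a steel V on a black stem, 56 mm long along the press's x axis and 39 mm wide, its groove along x with the bottom 34 mm and the edges 43 mm above the worktop; both ends and both sides are open, so that fingers pass beside it.
- guard (a joint): Angle of the clear guard (rad): 0 closed and level, up to 1.15 fully up. A stiff hinge: it stays where it is left. Lifting or lowering it takes 1 to 6 N at the tab. The panel is 150 mm long from hinge to front, 140 mm wide, with a skirt 28 mm deep at the front and sides. Fully up it still overhangs the saddle: a gripper that points straight down fouls it, one tilted about 30 degrees from vertical, leaning back toward the front of the press, passes under it.
- guard_hinge_axis (a point): Middle of the guard's hinge axis, fixed to the press, 75 mm behind the saddle and 125 mm above the worktop; the hinge axis is the press's y axis.
- guard_tab (a point): Middle of the guard's red grip tab, which sticks out 52 mm at the front of the guard: 26 mm wide (along the press's y), 12 mm thick. This point lies 180 mm from the hinge axis along the panel and 2 mm below its mid-plane, and its axes turn with the guard (x along the panel toward the hinge, y along the hinge). The yellow catch stands on top of the tab.
- catch (a joint): Travel of the yellow push catch (m): 0 out, 0.008 all the way down. It stays where it is pushed; sliding it takes about 8 N, so pressing on it first closes the guard.
- catch_top (a point): Centre of the flat top of the catch, a yellow pin 16 mm across on the red tab; it stands 12 mm above the tab when out, 4 mm when down, and slides along its own z axis, which is up when the guard is closed.
- honey_jar: Honey jar, 60 x 99 mm, bystander; origin at its underside.
- pepper_mill: Brown mill, 29 mm across, 97 mm high, bystander; origin at its underside.
- salt_mill: Grey mill, 29 mm across, 97 mm high, bystander; origin at its underside.
- spare_lemon: The other lemon, 71 mm long, at the back, bystander; origin at its underside.
Mind the look-alikes: they are no part of the job. Leave any purple or turquoise look-alike of the dome alone.

How it is judged:
On the way, in this order (a step that is already met when the one before it is completed fails the run):
1. the dome stands upright and released on the worktop, clear of the board (height (world z) of dome below 0.006 m and angle between dome's own z axis and vertical below 0.1 rad and horizontal distance between dome and round_board above 0.14 m and contact force between the fingers and dome below 0.1 N), for 0.2 s.
2. the guard is swung up (value of joint guard above 0.95 rad), for 0.2 s.
3. the lemon lies released in the saddle with the guard still up (horizontal distance between lemon_mid and saddle below 0.015 m and z of lemon_mid in the frame of saddle between -0.012 and 0.012 m and angle between the x axis of lemon_mid and the x axis of saddle, either way round below 0.35 rad and contact force between the fingers and lemon below 0.1 N and value of joint guard above 0.7 rad), for 0.2 s.
At the end, for the whole second after the job is handed in: Guard closed (0.03 rad), catch down (at least 6.8 of 8 mm); lemon at rest in the saddle: middle within 15 mm sideways and 12 mm in height, length within 0.35 rad of the groove; dome upright (0.1 rad), still, on the worktop, centre over 140 mm from the round board's (value of joint guard below 0.03 rad and value of joint catch above 0.0068 m and horizontal distance between lemon_mid and saddle below 0.015 m and z of lemon_mid in the frame of saddle between -0.012 and 0.012 m and angle between the x axis of lemon_mid and the x axis of saddle, either way round below 0.35 rad and linear speed of each of lemon, dome below 0.02 m/s and height (world z) of dome below 0.006 m and angle between dome's own z axis and vertical below 0.1 rad and horizontal distance between dome and round_board above 0.14 m); the robot touches nothing.
It fails at once if the catch is pushed with more than 30 N (contact force between the arm and catch above 30 N).
It fails at once if a bystander (jar, mills, other lemon) is moved by more than 30 mm (distance of any of honey_jar, pepper_mill, salt_mill, spare_lemon from where it was at the start of the episode above 0.03 m).
It also fails if it takes over 72 s, if anything falls off the work surface, if the arm or the gripper's body presses on something with over 40 N, if the wrist force passes 120 N, or if a joint passes its speed limit or range.

### The arm

A 6-joint arm with a two-finger parallel gripper is mounted at the origin on a cart in front of the work surface, level with it; the furniture and walls round the work are solid. World frame = base frame: x ahead of the robot, y to its left, z up, the work surface at z = 0. Lengths are in m, angles in rad, forces in N, time in s.
With the tool pointing down it reaches from about 0.375 to 0.9 m from the base axis. Payload 3.1 kg.
Tool frame: the origin (TCP) lies midway between the tips of the shut fingers; the grasp point (between the pads) lies 19 mm behind it; z points along the fingers, y is the direction in which the jaws open and shut (so a half turn about z gives the same grasp; the last joint's range is limited). The gripper opens to 85 mm and grips with 20 to 120 N. Pads are 22 mm wide; open, the fingers measure 114 mm over their backs; the gripper's body (76 mm by 85 mm) begins 54 mm behind the grasp point. The pads swing forward as they close: fully open they stand 13 mm farther back than shut.
Start: joints at [-1.454, 0.527, 1.433, -0, 1.181, -0.178], TCP at [0.182, -0.598, 0.231] pointing down, gripper open.
Joint ranges: [-3.08, 3.08], [-0.75, 2.2], [0.22, 2.44], [-1.43, 4.57], [0, 2.65], [-2.85, 2.85]. Speed limits (rad/s): [2.79, 2.79, 3.14, 3.14, 3.14, 3.14].

### API

Orientations are given as a unit quaternion [x, y, z, w].
In Python, from station import manip gives the robot as it stands. The module is installed in compiled form; this text tells all that it offers.
- The arm moves only by the tool jog_arm, never from a script. Its argument "commands" is a list of rows, each an object with "xyz": the shift along the world's x, y, z in m, a list of three; "rot": the turn, a rotation vector about the world's x, y, z in rad, a list of three. A call has 1 to 5 rows; each row shifts and turns the commanded pose from where the row before left it; what a row does not reach is not made up. A row lasts 1/12 s, in which the tool goes at most 41.7 mm and 7.16 degrees, less where a joint would pass 70% of its speed; a pose out of reach is approached as far as the arm can. A call is refused whole if a number of a shift passes 0.0417 or a number of a turn 0.125, either way. A call with a gripper value outside its range is refused whole. "fingers" is the opening, from 0 (shut) to 1 (fully open), set as the call begins (left out, the last holds). The fingers move at their own pace and stop on an object; "grip_force" is the grip in N (left out, the last holds). Time passes only in rows, so rows that do not move let the fingers close. It gives the time, the measured TCP pose, the force and the opening at its end, in the units of the state.
- manip.sense(): the state, without advancing time (a new reading comes with each control period).
- manip.snapshot(name): name is "side" or "top"; returns the picture (384x512x3 uint8, blue, green, red); there is no depth.
- manip.camera_info(name): a dict with "K" (3x3 intrinsics, pixels), "k1" (the pictures are not rectified: a ray, as slopes to the right and down, at radius r is drawn at 1 + k1 r^2 times it, then the intrinsics apply), "rvec" (rotation vector, rad) and "tvec" (3), from world to camera coordinates, as OpenCV has them. Camera axes: x right, y down, z forward; pixel columns grow to the right and rows downward; lengths in m; the calibration is good to about 2 mm. A picture is of the moment at which its call begins. camera_info takes no time and is no camera call.
- manip.sign_off(): hands the job in, once; it reports no verdict.
The state is a dict: "t": time; "q": joint angles; "qd": joint speeds; "tau": joint torques, N m; "tcp_pos": TCP position; "tool_rot": TCP orientation; "force": force on the tool from outside, world axes, zero at the start; "ft_torque": the same for the moment, N m; "finger_gap": opening from 0.0 (shut) to 1.0 (fully open).
Only numpy, scipy, OpenCV 4.12 (cv2) and the standard library are available. Lean on these libraries where they do the work, as an engineer would, in place of code of your own. Each camera call takes 0.05 s, during which the arm holds its last target. There are 200 camera calls.

## Working session

There is one attempt and no reset: what is moved stays moved. The work goes in short steps, Python scripts to look and compute and a tool call to move; the robot and the scene stay as the last step left them, time stands still between calls to the robot, and variables do not carry over. Pictures are saved under pics/ and viewed, about 8 in all and at most 12, crops included, and the job is handed in when it is done.

Besides the shell and the picture viewer there is one more tool, called after "Request:" as name(argument=value, ...), one argument or row to a line, values as JSON. jog_arm: Moves the arm, as the interface text tells. Its arguments: {"type":"object","properties":{"commands":{"type":"array"},"fingers":{"type":"number"},"grip_force":{"type":"number"}},"required":["commands"]}

```bash
mkdir -p pics; cat > h.py <<'E'
import numpy as np, cv2
from station import manip
from scipy.spatial.transform import Rotation as R
def cam(n):
    c=manip.camera_info(n); return np.array(c['K'],float),float(c['k1']),np.array(c['rvec'],float).ravel(),np.array(c['tvec'],float).ravel()
def ray(n,uv):
    K,k1,rv,tv=cam(n); s=cv2.undistortPoints(np.array([[uv]],float),K,np.array([k1,0,0,0.]))[0,0]
    M=R.from_rotvec(rv).as_matrix(); d=M.T@np.array([s[0],s[1],1]); return -M.T@tv,d/np.linalg.norm(d)
def onz(n,uv,z):
    o,d=ray(n,uv); return o+d*(z-o[2])/d[2]
def two(a,b):
    (o1,d1),(o2,d2)=ray('side',a),ray('top',b)
    s=np.linalg.lstsq(np.c_[d1,-d2],o2-o1,rcond=None)[0]; p,q=o1+d1*s[0],o2+d2*s[1]
    return (p+q)/2,np.linalg.norm(p-q)
def proj(n,p):
    K,k1,rv,tv=cam(n); return cv2.projectPoints(np.array([p],float),rv,tv,K,np.array([k1,0,0,0.]))[0].ravel()
E
python3 - <<'E'
from h import *
np.set_printoptions(precision=3,suppress=True)
for n in('side','top'):
    cv2.imwrite(f'pics/{n}0.png',manip.snapshot(n)); print(n,cam(n),ray(n,(256,192)))
print(manip.sense())
E
```

```text
side (array([[424.138,   0.   , 253.47 ],
       [  0.   , 424.138, 192.638],
       [  0.   ,   0.   ,   1.   ]]), -0.15656827211070526, array([ 0.635, -2.608,  1.216]), array([0.504, 0.287, 1.196])) (array([0.118, 0.883, 0.986]), array([ 0.343, -0.686, -0.642]))
top (array([[429.18 ,   0.   , 257.231],
       [  0.   , 429.18 , 193.045],
       [  0.   ,   0.   ,   1.   ]]), 0.0432766149034285, array([ 2.121, -2.16 ,  0.167]), array([-0.03 ,  0.598,  1.426])) (array([ 0.369, -0.038,  1.501]), array([ 0.158,  0.001, -0.987]))
{'t': 0.1, 'q': array([-1.455,  0.528,  1.434,  0.   ,  1.181, -0.178]), 'qd': array([-0.   , -0.003, -0.003,  0.   ,  0.   ,  0.001]), 'tau': array([ -0.   , -44.33 , -17.859,  -0.   ,   0.004,  -0.   ]), 'tcp_pos': array([ 0.182, -0.597,  0.23 ]), 'tool_rot': array([ 0.989,  0.147,  0.   , -0.001]), 'force': array([0.43 , 0.24 , 0.028]), 'ft_torque': array([ 0.034, -0.006,  0.047]), 'finger_gap': 0.9947750827159233}
```

View pics/side0.png

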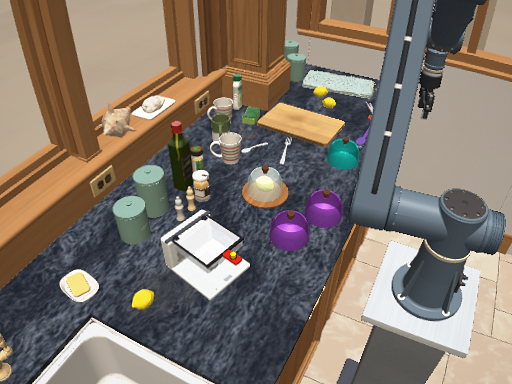

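View pics/top0.png

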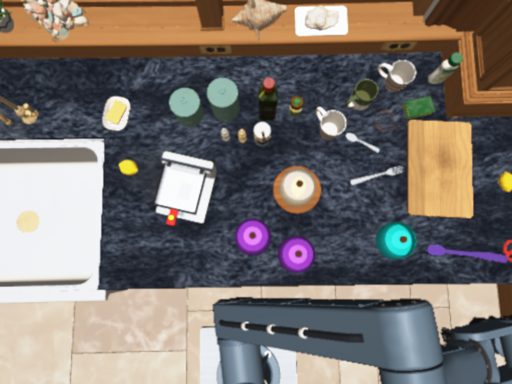

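Side view: dome at about (265,185), knob (265,169), press near (207,255), tab and catch (232,257). Top view: dome (297,188), knob (299,183), press (186,187), tab (172,217). The purple look-alikes are at (252,237) and (297,254), and the turquoise one at (397,240). Next I'll measure on enlarged crops.

```bash
python3 - <<'E'
from h import *
np.set_printoptions(precision=4,suppress=True)
s=cv2.imread('pics/side0.png'); t=cv2.imread('pics/top0.png')
def blobs(im,roi,lo,hi,mn=8):
    x,y,X,Y=roi; h=cv2.cvtColor(im,cv2.COLOR_BGR2HSV)[y:Y,x:X]
    n,_,st,c=cv2.connectedComponentsWithStats(cv2.inRange(h,lo,hi))
    return [(c[i]+[x,y],st[i][4],st[i][:4]+[x,y,0,0]) for i in range(1,n) if st[i][4]>=mn]
rs,rt=(145,205,260,300),(150,145,225,235)
for nm,im,roi in(('s',s,rs),('t',t,rt)):
    print(nm,'red',blobs(im,roi,(0,170,120),(8,255,255)),'yel',blobs(im,roi,(20,150,150),(35,255,255),3))
    
for nm,im,roi in(('s',s,(235,155,295,210)),('t',t,(265,155,330,220))):
    print(nm,'board',blobs(im,roi,(5,110,60),(18,255,255),20),'\n  lemon',blobs(im,roi,(19,60,120),(35,255,255)),'\n  dark',blobs(im,roi,(0,0,0),(179,255,75),6))
for nm,roi in(('pur',(230,215,320,275)),):
    print(nm,[(b[1],b[0],onz('top',b[0],0.04)) for b in blobs(t,roi,(130,100,60),(160,255,255),100)])
a=cv2.resize(t[145:235,150:330],None,fx=4.4,fy=4.4,interpolation=cv2.INTER_CUBIC)
b=cv2.resize(s[155:300,145:345],None,fx=4,fy=4,interpolation=cv2.INTER_CUBIC)
cv2.imwrite('pics/ct.png',a); cv2.imwrite('pics/cs.png',b)
E
```

```text
s red [(array([231.5225, 257.018 ]), np.int32(111), array([223, 250,  19,  15]))] yel [(array([232.6667, 254.4333]), np.int32(30), array([230, 252,   6,   6])), (array([148.6   , 294.5059]), np.int32(85), array([145, 289,   9,  11]))]
t red [(array([172.2771, 217.1687]), np.int32(83), array([167, 209,  11,  17]))] yel [(array([170.875 , 217.1667]), np.int32(24), array([168, 215,   6,   5]))]
s board [(array([264.6757, 168.5135]), np.int32(37), array([262, 165,   6,   9])), (array([265.8325, 198.2547]), np.int32(424), array([242, 182,  47,  27]))] 
  lemon [(array([264.6711, 187.8725]), np.int32(149), array([256, 182,  18,  19])), (array([251.0833, 187.75  ]), np.int32(12), array([249, 185,   5,   6])), (array([277.5, 189.5]), np.int32(8), array([276, 188,   5,   4])), (array([271.5   , 197.7778]), np.int32(18), array([265, 195,  13,   6]))] 
  dark [(array([250.2857, 155.4286]), np.int32(7), array([249, 155,   4,   2])), (array([247.0726, 164.4637]), np.int32(179), array([235, 155,  33,  26])), (array([287.5714, 159.5714]), np.int32(14), array([285, 158,   6,   4])), (array([286.4286
[... 1449 characters left out ...]
4,   4,   3])), (array([315.3 , 167.65]), np.int32(40), array([309, 164,  15,   9])), (array([272.5714, 172.8571]), np.int32(14), array([270, 172,   6,   3])), (array([274.2222, 176.2593]), np.int32(27), array([269, 171,  12,  10])), (array([324.3902, 177.5122]), np.int32(41), array([319, 174,  11,   7])), (array([268.168, 192.192]), np.int32(125), array([265, 184,   8,  18])), (array([325.8571, 187.6735]), np.int32(49), array([321, 184,   9,  11])), (array([298.9135, 212.6397]), np.int32(705), array([265, 196,  65,  24]))]
pur [(np.int32(1057), array([252.35  , 236.5941]), array([ 0.4494, -0.0212,  0.04  ])), (np.int32(1088), array([295.9173, 254.0735]), array([ 0.3882, -0.1669,  0.04  ]))]
```

View pics/ct.png

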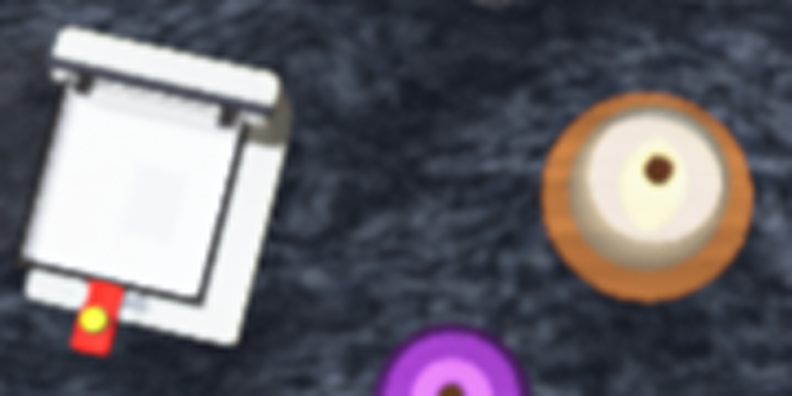

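View pics/cs.png

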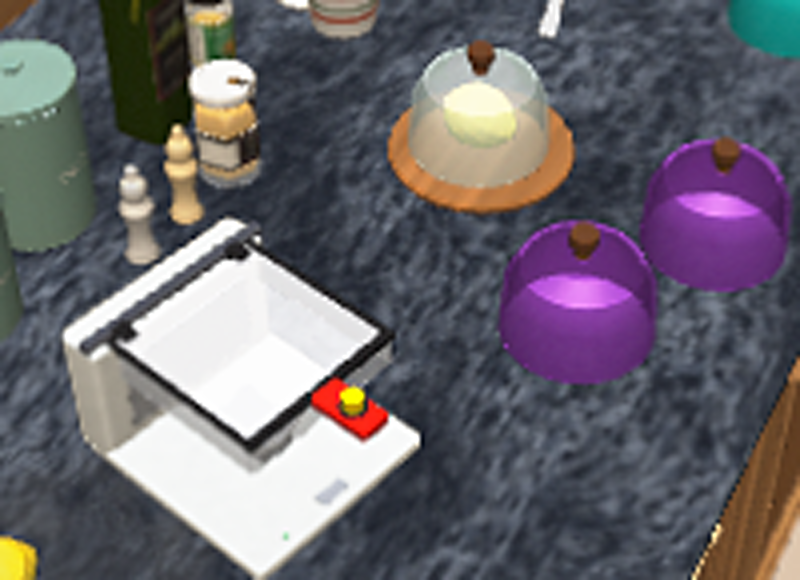

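Both crops agree with the description: base front corners are at top-view (204,223) and (156,212.5), and the housing top is clear. The worktop at about (340,215) in the top view is free for the dome. Next, positions.

```bash
python3 - <<'E'
from h import *
np.set_printoptions(precision=4,suppress=True)
print('knob',two((264.7,168.7),(299.3,183)))
print('board top',onz('top',(297,190),.014),'side', onz('side',(265.5,188.5),.014))
T=lambda x,y:(x/4.4+150-.4,y/4.4+145-.4); S=lambda x,y:(x/4+145-.4,y/4+155-.4)
fr,fl=onz('top',T(238,345),.019),onz('top',T(27,297),.019)
Fr,Fl=onz('side',S(420,438),.019),onz('side',S(260,577),.019)
for a,b in((fr,fl),(Fr,Fl)):
    d=b-a; print('front',a,b,np.linalg.norm(d),'yaw',np.arctan2(-d[0],d[1]), 'mid',(a+b)/2)
a,b=onz('top',T(60,32),.124),onz('top',T(281,74),.124); d=b-a;print('house back',a,b,np.linalg.norm(d),np.arctan2(d[0],-d[1]))
print('tab',two((231.8,257.2),(172.0,217.2)),'catch',two((233,253.9),(170.9,217.2)))
print('dome goal',onz('top',(340,215),0), 'fork',onz('top',(350,183),0),onz('top',(397,240),.04))
for n,p in(('pep',(242,132)),('salt',(225,131)),('jar',(262,130))): print(n,onz('top',p,.09))
E
```

```text
knob (array([ 0.6177, -0.1799,  0.108 ]), np.float64(0.0022710383857680646))
board top [ 0.6109 -0.1802  0.014 ] side [ 0.6151 -0.1883  0.014 ]
front [0.5004 0.1464 0.019 ] [0.5414 0.3123 0.019 ] 0.17087517621991927 yaw -0.24245035847406338 mid [0.5209 0.2294 0.019 ]
front [0.4998 0.1555 0.019 ] [0.5393 0.3176 0.019 ] 0.1668854372792545 yaw -0.23888204640131686 mid [0.5196 0.2365 0.019 ]
house back [0.7281 0.2665 0.124 ] [0.6931 0.1015 0.124 ] 0.16863322230983607 -0.20914695637851952
tab (array([0.5118, 0.2351, 0.124 ]), np.float64(0.0001755512698713896)) catch (array([0.5091, 0.2351, 0.1391]), np.float64(0.0024109516785871996))
dome goal [ 0.5216 -0.3292  0.    ] fork [ 0.6349 -0.37    0.    ] [ 0.4298 -0.5085  0.04  ]
pep [0.8018 0.0077 0.09  ]
salt [0.8063 0.0654 0.09  ]
jar [ 0.8076 -0.0605  0.09  ]
```

Request:
jog_arm(
  commands=[
    {"xyz": [0.035,0.034,0]},
    {"xyz": [0.035,0.034,0]},
    {"xyz": [0.035,0.034,0]},
    {"xyz": [0.035,0.034,0]},
    {"xyz": [0.035,0.034,0]},
  ],
  fingers=1,
  grip_force=30,
)

```text
invalid input
```

Request:
jog_arm(
  commands=[
    {"xyz": [0.035,0.034,0]},
    {"xyz": [0.035,0.034,0]},
    {"xyz": [0.035,0.034,0]},
    {"xyz": [0.035,0.034,0]},
    {"xyz": [0.035,0.034,0]},
  ],
)

```text
invalid input
```

Request:
jog_arm(
  commands=[
    {"xyz": [0.035,0.034,0]},
    {"xyz": [0.035,0.034,0]},
    {"xyz": [0,0,0]},
    {"xyz": [0,0,0]},
  ],
)

```text
invalid input
```

Request:
jog_arm(
  commands=[
    {"xyz": [0.035,0.034,0],"rot": [0,0,0]},
    {"xyz": [0.035,0.034,0],"rot": [0,0,0]},
    {"xyz": [0.035,0.034,0],"rot": [0,0,0]},
    {"xyz": [0.035,0.034,0],"rot": [0,0,0]},
    {"xyz": [0.035,0.034,0],"rot": [0,0,0]},
  ],
  fingers=1,
  grip_force=30,
)

```text
t: 0.52
tcp_pos: [0.3318, -0.4511, 0.2309]
tool_rot: [0.989, 0.146, -0.0, -0.001]
force: [0.7, -0.9, -0.3]
finger_gap: 0.999
```

Request:
jog_arm(
  commands=[
    {"xyz": [0.035,0.034,0],"rot": [0,0,0]},
    {"xyz": [0.035,0.034,0],"rot": [0,0,0]},
    {"xyz": [0.035,0.034,0],"rot": [0,0,0]},
    {"xyz": [0.035,0.034,0],"rot": [0,0,0]},
    {"xyz": [0.035,0.034,0],"rot": [0,0,0]},
  ],
)

```text
t: 0.93
tcp_pos: [0.4814, -0.3058, 0.231]
tool_rot: [0.989, 0.147, -0.0, -0.0]
force: [0.8, -0.0, 1.0]
finger_gap: 0.998
```

Request:
jog_arm(
  commands=[
    {"xyz": [0.035,0.034,0],"rot": [0,0,0]},
    {"xyz": [0.035,0.034,0],"rot": [0,0,0]},
    {"xyz": [0,0,0],"rot": [0,0,0]},
    {"xyz": [0,0,0],"rot": [0,0,0]},
    {"xyz": [0,0,0],"rot": [0,0,0]},
  ],
)

```text
t: 1.35
tcp_pos: [0.5398, -0.2494, 0.2308]
tool_rot: [0.989, 0.147, -0.001, -0.0]
force: [0.2, -0.7, -0.6]
finger_gap: 0.999
```

Request:
jog_arm(
  commands=[
    {"xyz": [0.0195,0.0175,0],"rot": [0,0,0]},
    {"xyz": [0.0195,0.0175,0],"rot": [0,0,0]},
    {"xyz": [0.0195,0.0175,0],"rot": [0,0,0]},
    {"xyz": [0.0195,0.017,0],"rot": [0,0,0]},
    {"xyz": [0,0,-0.03],"rot": [0,0,0]},
  ],
)

```text
t: 1.77
tcp_pos: [0.6245, -0.1812, 0.2071]
tool_rot: [0.989, 0.147, 0.007, 0.004]
force: [1.4, -0.1, 0.5]
finger_gap: 1.001
```

Request:
jog_arm(
  commands=[
    {"xyz": [0,0,-0.025],"rot": [0,0,0]},
    {"xyz": [0,0,-0.02],"rot": [0,0,0]},
    {"xyz": [0,0,0],"rot": [0,0,0]},
    {"xyz": [0,0,0],"rot": [0,0,0]},
    {"xyz": [0,0,0],"rot": [0,0,0]},
  ],
)

```text
t: 2.18
tcp_pos: [0.6184, -0.1819, 0.1574]
tool_rot: [0.989, 0.146, 0.001, 0.001]
force: [1.0, -0.2, 0.2]
finger_gap: 1.002
```

```bash
python3 - <<'E'
from h import *
for n in('side','top'): cv2.imwrite(f'pics/{n}1.png',manip.snapshot(n))
s=cv2.imread('pics/side1.png')[130:230,215:315]; t=cv2.imread('pics/top1.png')[140:240,250:350]
cv2.imwrite('pics/c1.png',cv2.resize(np.hstack([s,t]),None,fx=4,fy=4,interpolation=cv2.INTER_CUBIC)); print(manip.sense()['tcp_pos'])
E
```

```text
[ 0.6190523  -0.18150573  0.15822453]
```

View pics/c1.png

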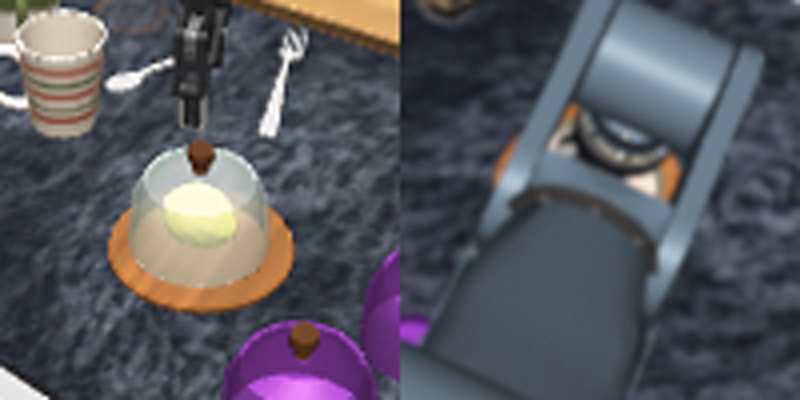

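The side crop shows the fingers straight over the knob. I'll descend and grip.

Request:
jog_arm(
  commands=[
    {"xyz": [0,0.001,-0.02],"rot": [0,0,0]},
    {"xyz": [0,0,-0.02],"rot": [0,0,0]},
    {"xyz": [0,0,-0.016],"rot": [0,0,0]},
    {"xyz": [0,0,0],"rot": [0,0,0]},
    {"xyz": [0,0,0],"rot": [0,0,0]},
  ],
)

```text
t: 2.7
tcp_pos: [0.6184, -0.1794, 0.1009]
tool_rot: [0.989, 0.147, 0.0, 0.0]
force: [0.1, 1.0, 0.6]
finger_gap: 0.999
```

Request:
jog_arm(
  commands=[
    {"xyz": [0,0,0],"rot": [0,0,0]},
    {"xyz": [0,0,0],"rot": [0,0,0]},
    {"xyz": [0,0,0],"rot": [0,0,0]},
    {"xyz": [0,0,0],"rot": [0,0,0]},
    {"xyz": [0,0,0],"rot": [0,0,0]},
  ],
  fingers=0,
  grip_force=35,
)

```text
t: 3.12
tcp_pos: [0.6186, -0.1793, 0.101]
tool_rot: [0.989, 0.147, 0.001, 0.0]
force: [-0.1, 0.3, 0.3]
finger_gap: 0.294
```

Request:
jog_arm(
  commands=[
    {"xyz": [0,0,0],"rot": [0,0,0]},
    {"xyz": [0,0,0],"rot": [0,0,0]},
    {"xyz": [0,0,0],"rot": [0,0,0]},
    {"xyz": [0,0,0],"rot": [0,0,0]},
    {"xyz": [0,0,0],"rot": [0,0,0]},
  ],
)

```text
t: 3.53
tcp_pos: [0.6185, -0.179, 0.1009]
tool_rot: [0.989, 0.147, 0.0, 0.0]
force: [-0.0, 1.8, 6.3]
finger_gap: 0.261
```

Request:
jog_arm(
  commands=[
    {"xyz": [0,0,0.006],"rot": [0,0,0]},
    {"xyz": [0,0,0.012],"rot": [0,0,0]},
    {"xyz": [0,0,0.02],"rot": [0,0,0]},
    {"xyz": [0,0,0.022],"rot": [0,0,0]},
    {"xyz": [0,0,0.02],"rot": [0,0,0]},
  ],
)

```text
t: 3.95
tcp_pos: [0.6179, -0.1792, 0.1812]
tool_rot: [0.989, 0.147, -0.0, -0.0]
force: [0.7, -0.5, -1.8]
finger_gap: 0.257
```

Request:
jog_arm(
  commands=[
    {"xyz": [0,0,0.02],"rot": [0,0,0]},
    {"xyz": [0,0,0.01],"rot": [0,0,0]},
    {"xyz": [-0.01,-0.015,0],"rot": [0,0,0]},
    {"xyz": [-0.014,-0.022,0],"rot": [0,0,0]},
    {"xyz": [-0.014,-0.022,0],"rot": [0,0,0]},
  ],
)

```text
t: 4.37
tcp_pos: [0.5798, -0.238, 0.2104]
tool_rot: [0.989, 0.148, -0.0, -0.0]
force: [-0.0, -1.0, -2.1]
finger_gap: 0.257
```

Request:
jog_arm(
  commands=[
    {"xyz": [-0.014,-0.022,0],"rot": [0,0,0]},
    {"xyz": [-0.014,-0.022,0],"rot": [0,0,0]},
    {"xyz": [-0.014,-0.022,0],"rot": [0,0,0]},
    {"xyz": [-0.014,-0.018,0],"rot": [0,0,0]},
    {"xyz": [-0.005,-0.007,-0.02],"rot": [0,0,0]},
  ],
)

```text
t: 4.78
tcp_pos: [0.5193, -0.3339, 0.1936]
tool_rot: [0.989, 0.146, 0.002, 0.004]
force: [0.4, -0.2, -1.6]
finger_gap: 0.26
```

Request:
jog_arm(
  commands=[
    {"xyz": [0,0,-0.025],"rot": [0,0,0]},
    {"xyz": [0,0,-0.02],"rot": [0,0,0]},
    {"xyz": [0,0,-0.02],"rot": [0,0,0]},
    {"xyz": [0,0,0],"rot": [0,0,0]},
    {"xyz": [0,0,0],"rot": [0,0,0]},
  ],
)

```text
t: 5.2
tcp_pos: [0.5183, -0.3285, 0.1241]
tool_rot: [0.989, 0.147, -0.001, -0.001]
force: [0.5, -0.5, -1.8]
finger_gap: 0.256
```

```bash
python3 - <<'E'
from h import *
for n in('side','top'): cv2.imwrite(f'pics/{n}2.png',manip.snapshot(n))
s=cv2.imread('pics/side2.png')[100:300,200:350]; t=cv2.imread('pics/top2.png')[120:320,240:390]
cv2.imwrite('pics/c2.png',cv2.resize(np.hstack([s,t]),None,fx=2.6,fy=2.6,interpolation=cv2.INTER_CUBIC)); print(manip.sense()['tcp_pos'])
E
```

```text
[ 0.51994002 -0.32964452  0.12631467]
```

View pics/c2.png

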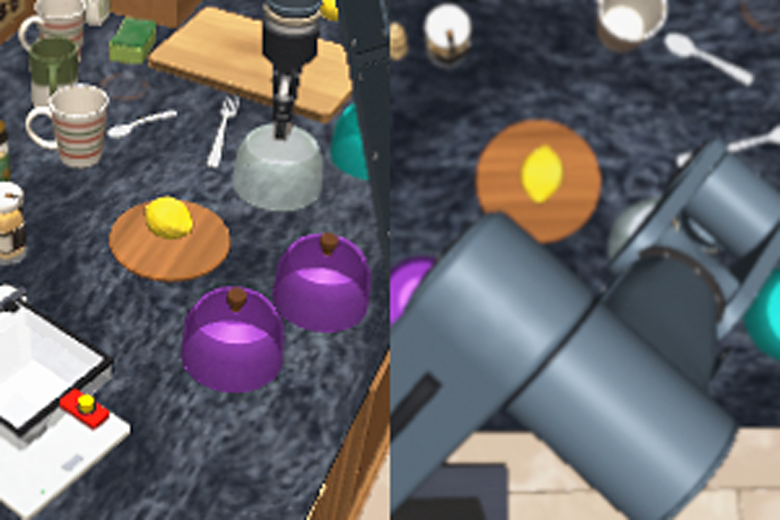

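The dome hangs upright from the gripper, the lemon is clear on the board (top crop (543,174), long axis near world x), and the spot below the dome is empty. Lowering.

Request:
jog_arm(
  commands=[
    {"xyz": [0,0,-0.015],"rot": [0,0,0]},
    {"xyz": [0,0,-0.012],"rot": [0,0,0]},
    {"xyz": [0,0,-0.007],"rot": [0,0,0]},
    {"xyz": [0,0,0],"rot": [0,0,0]},
    {"xyz": [0,0,0],"rot": [0,0,0]},
  ],
)

```text
t: 5.72
tcp_pos: [0.5192, -0.3289, 0.0912]
tool_rot: [0.989, 0.147, -0.0, -0.0]
force: [0.1, -0.6, -2.1]
finger_gap: 0.259
```

Request:
jog_arm(
  commands=[
    {"xyz": [0,0,-0.002],"rot": [0,0,0]},
    {"xyz": [0,0,-0.002],"rot": [0,0,0]},
    {"xyz": [0,0,0],"rot": [0,0,0]},
  ],
)

```text
t: 5.97
tcp_pos: [0.5193, -0.3291, 0.0874]
tool_rot: [0.989, 0.147, 0.0, 0.0]
force: [-0.7, 0.1, -2.2]
finger_gap: 0.257
```

```bash
python3 - <<'E'
from h import *
np.set_printoptions(precision=4,suppress=True)
print(manip.sense()['tcp_pos'],manip.sense()['force'])
for n,(x,y,X,Y) in(('top',(275,160,325,215)),('side',(240,165,300,215))):
    h=cv2.cvtColor(cv2.imread(f'pics/{n}2.png'),cv2.COLOR_BGR2HSV)[y:Y,x:X]
    m=cv2.inRange(h,(22,120,120),(36,255,255)); c=max(cv2.findContours(m,0,2)[0],key=cv2.contourArea)
    mo=cv2.moments(m,True); cen=np.array([mo['m10']/mo['m00']+x,mo['m01']/mo['m00']+y])
    th=.5*np.arctan2(2*mo['mu11'],mo['mu20']-mo['mu02']); d=np.array([np.cos(th),np.sin(th)])*8
    a,b=onz(n,cen-d,.042),onz(n,cen+d,.042); v=b-a
    print(n,cen,onz(n,cen,.042),'axis',np.arctan2(v[1],v[0]),cv2.minAreaRect(c)); 
    if n=='top': ct=cen
    else: print(two(cen,ct))
E
```

```text
[ 0.5193 -0.3291  0.0874] [-0.7443  0.1397 -2.2182]
top [297.8871 186.3508] [ 0.619 -0.181  0.042] axis -0.20112286454640194 ((22.75, 26.25), (15.55634880065918, 17.677669525146484), 45.0)
side [264.3509 183.4342] [ 0.6168 -0.181   0.042 ] axis 2.906347745373545 ((24.250001907348633, 18.25), (16.443843841552734, 16.127614974975586), 71.56504821777344)
(array([ 0.6181, -0.1814,  0.0415]), np.float64(0.002096200561272944))
```

Request:
jog_arm(
  commands=[
    {"xyz": [0,0,-0.0015],"rot": [0,0,0]},
    {"xyz": [0,0,-0.0015],"rot": [0,0,0]},
    {"xyz": [0,0,0],"rot": [0,0,0]},
  ],
)

```text
t: 6.22
tcp_pos: [0.5192, -0.329, 0.0869]
tool_rot: [0.989, 0.147, 0.0, 0.0]
force: [-3.2, 3.1, 11.9]
finger_gap: 0.256
```

Request:
jog_arm(
  commands=[
    {"xyz": [0,0,0.001],"rot": [0,0,0]},
    {"xyz": [0,0,0],"rot": [0,0,0]},
    {"xyz": [0,0,0],"rot": [0,0,0]},
    {"xyz": [0,0,0],"rot": [0,0,0]},
    {"xyz": [0,0,0],"rot": [0,0,0]},
  ],
  fingers=1,
)

```text
t: 6.63
tcp_pos: [0.5193, -0.3292, 0.0851]
tool_rot: [0.989, 0.147, -0.0, -0.0]
force: [0.9, 0.6, -0.3]
finger_gap: 0.946
```

Request:
jog_arm(
  commands=[
    {"xyz": [0,0,0.02],"rot": [0,0,0]},
    {"xyz": [0,0,0.03],"rot": [0,0,0]},
    {"xyz": [0,0,0.03],"rot": [0,0,0]},
    {"xyz": [0,0,0.03],"rot": [0,0,0]},
    {"xyz": [0,0,0.03],"rot": [0,0,0]},
  ],
)

```text
t: 7.05
tcp_pos: [0.519, -0.329, 0.2263]
tool_rot: [0.989, 0.147, -0.0, -0.0]
force: [0.6, -1.2, 1.0]
finger_gap: 0.996
```

Request:
jog_arm(
  commands=[
    {"xyz": [-0.0025,0.0275,0],"rot": [0,0,0.12]},
    {"xyz": [-0.0025,0.0275,0],"rot": [0,0,0.12]},
    {"xyz": [-0.0025,0.0275,0],"rot": [0,0,0.12]},
    {"xyz": [-0.0025,0.0275,0],"rot": [0,0,0.12]},
    {"xyz": [-0.0025,0.0275,0],"rot": [0,0,0.12]},
  ],
)

```text
t: 7.47
tcp_pos: [0.5064, -0.1904, 0.2252]
tool_rot: [0.9, 0.435, 0.0, -0.0]
force: [0.3, 0.5, 0.5]
finger_gap: 1.004
```

Request:
jog_arm(
  commands=[
    {"xyz": [-0.0025,0.0275,0],"rot": [0,0,0.12]},
    {"xyz": [-0.0025,0.0275,0],"rot": [0,0,0.12]},
    {"xyz": [-0.0025,0.0275,0],"rot": [0,0,0.12]},
    {"xyz": [-0.0025,0.0275,0],"rot": [0,0,0.12]},
    {"xyz": [-0.0025,0.0275,0],"rot": [0,0,0.12]},
  ],
)

```text
t: 7.88
tcp_pos: [0.4939, -0.0529, 0.2252]
tool_rot: [0.732, 0.682, -0.0, -0.0]
force: [0.8, -0.1, 0.4]
finger_gap: 0.997
```

Request:
jog_arm(
  commands=[
    {"xyz": [-0.0025,0.0275,0],"rot": [0,0,0.12]},
    {"xyz": [-0.0025,0.0275,0],"rot": [0,0,0.12]},
    {"xyz": [-0.0025,0.0275,0],"rot": [0,0,0.12]},
    {"xyz": [-0.0025,0.0275,0],"rot": [0,0,0.12]},
    {"xyz": [-0.0025,0.0275,0],"rot": [0,0,0.12]},
  ],
)

```text
t: 8.3
tcp_pos: [0.4814, 0.0847, 0.2252]
tool_rot: [0.497, 0.868, -0.0, -0.0]
force: [0.2, -1.1, -0.4]
finger_gap: 0.999
```

Request:
jog_arm(
  commands=[
    {"xyz": [-0.0025,0.0275,0],"rot": [0,0,0.12]},
    {"xyz": [-0.0025,0.0275,0],"rot": [0,0,0.12]},
    {"xyz": [-0.0025,0.0275,0],"rot": [0,0,0.12]},
    {"xyz": [-0.0025,0.0275,0],"rot": [0,0,0.12]},
    {"xyz": [-0.0025,0.0275,0],"rot": [0,0,0.12]},
  ],
)

```text
t: 8.72
tcp_pos: [0.4689, 0.2222, 0.2252]
tool_rot: [0.219, 0.976, -0.0, -0.0]
force: [0.6, -1.0, -0.2]
finger_gap: 0.998
```

Request:
jog_arm(
  commands=[
    {"xyz": [0,0.024,0],"rot": [0,0,0.1]},
    {"xyz": [0,0,0],"rot": [0,0,0.11]},
    {"xyz": [0,0,0],"rot": [0,0,0]},
    {"xyz": [0,0,0],"rot": [0,0,0]},
  ],
)

```text
t: 9.05
tcp_pos: [0.469, 0.2449, 0.225]
tool_rot: [0.119, 0.993, -0.0, -0.0]
force: [-0.3, -0.7, 0.5]
finger_gap: 0.997
```

```bash
cat >> h.py <<'E'
PX=np.array([np.cos(.235),-np.sin(.235),0]);PY=np.array([np.sin(.235),np.cos(.235),0]);SAD=np.array([.611,.210,.064])
def ori(al,yaw=-.235):  # half-turned tool, leaning back by al
    p=np.array([np.sin(-yaw),np.cos(yaw),0]); z=np.array([0,0,-1.]); x=-np.array([np.cos(yaw),np.sin(yaw),0]); y=np.cross(z,x)
    return R.from_rotvec(-al*p)*R.from_matrix(np.c_[x,y,z])
def todo(pos,r):
    s=manip.sense(); c=R.from_quat(s['tool_rot']); np.set_printoptions(precision=4,suppress=True)
    print('at',s['tcp_pos'],'q',s['q'],'t',round(s['t'],2),'gap',round(s['finger_gap'],3),'F',s['force']); print('shift',pos-s['tcp_pos'],'rot',(r*c.inv()).as_rotvec())
E
python3 - <<'E'
from h import *
G=np.array([.506,.236,.123]);r=ori(.52);z=r.apply([0,0,1]);todo(G+(.019-.1)*z,r);print(z)
E
```

```text
at [0.469  0.2449 0.225 ] q [ 0.2701  0.4074  1.6789 -0.0003  1.056  -1.0617] t 9.05 gap 0.997 F [-0.2982 -0.6557  0.4901]
shift [-0.0021  0.0004 -0.0317] rot [-0.1216 -0.5061  0.0039]
[ 0.4832 -0.1157 -0.8678]
```

Request:
jog_arm(
  commands=[
    {"xyz": [0,0,0],"rot": [-0.02,-0.085,0]},
    {"xyz": [0,0,0],"rot": [-0.02,-0.085,0]},
    {"xyz": [0,0,-0.01],"rot": [-0.02,-0.085,0]},
    {"xyz": [-0.002,0,-0.01],"rot": [-0.02,-0.085,0]},
    {"xyz": [0,0,-0.01],"rot": [-0.02,-0.085,0]},
  ],
)

```text
t: 9.47
tcp_pos: [0.4667, 0.2433, 0.1968]
tool_rot: [0.118, 0.97, -0.024, 0.211]
force: [0.6, -1.9, -0.1]
finger_gap: 0.997
```

Request:
jog_arm(
  commands=[
    {"xyz": [0,0,0],"rot": [-0.02,-0.08,0]},
    {"xyz": [0,0,0],"rot": [0,0,0]},
    {"xyz": [0,0,0],"rot": [0,0,0]},
    {"xyz": [0,0,0],"rot": [0,0,0]},
  ],
)

```text
t: 9.8
tcp_pos: [0.469, 0.2432, 0.1973]
tool_rot: [0.117, 0.963, -0.03, 0.24]
force: [0.1, 0.1, 0.6]
finger_gap: 1.001
```

```bash
python3 - <<'E'
from h import *
G=np.array([.506,.236,.123]);r=ori(.52);z=r.apply([0,0,1]);todo(G+(.019)*z,r)
for n in('side','top'): cv2.imwrite(f'pics/{n}3.png',manip.snapshot(n))
s=cv2.imread('pics/side3.png')[180:310,170:300]; t=cv2.imread('pics/top3.png')[130:260,130:260]
cv2.imwrite('pics/c3.png',cv2.resize(np.hstack([s,t]),None,fx=3,fy=3,interpolation=cv2.INTER_CUBIC))
E
```

```text
at [0.469  0.2432 0.1973] q [ 0.4338  0.3916  1.9692 -0.6848  0.485  -0.3295] t 9.8 gap 1.001 F [0.0569 0.1362 0.5655]
shift [ 0.0462 -0.0094 -0.0908] rot [-0.0062 -0.0299  0.0072]
```

View pics/c3.png

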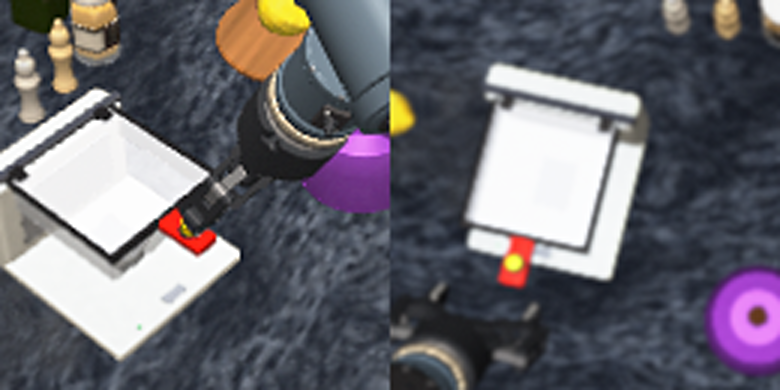

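The fingers sit in front of and above the tab, jaws along the hinge direction. The tab and catch are at (515,262) in the top half. I'll approach along the tool axis and grip the tab's sides.

Request:
jog_arm(
  commands=[
    {"xyz": [0.0065,-0.0013,-0.013],"rot": [0,0,0]},
    {"xyz": [0.0065,-0.0013,-0.013],"rot": [0,0,0]},
    {"xyz": [0.0065,-0.0013,-0.013],"rot": [0,0,0]},
    {"xyz": [0.0065,-0.0013,-0.013],"rot": [0,0,0]},
    {"xyz": [0.0065,-0.0013,-0.013],"rot": [0,0,0]},
  ],
)

```text
t: 10.32
tcp_pos: [0.5021, 0.2365, 0.1318]
tool_rot: [0.117, 0.963, -0.03, 0.241]
force: [0.6, -0.4, -0.5]
finger_gap: 1.0
```

Request:
jog_arm(
  commands=[
    {"xyz": [0.0065,-0.0013,-0.013],"rot": [0,0,0]},
    {"xyz": [0.0065,-0.0013,-0.013],"rot": [0,0,0]},
    {"xyz": [0,0,0],"rot": [0,0,0]},
    {"xyz": [0,0,0],"rot": [0,0,0]},
  ],
)

```text
t: 10.65
tcp_pos: [0.5141, 0.2336, 0.1055]
tool_rot: [0.117, 0.963, -0.031, 0.24]
force: [-0.4, -0.9, -0.9]
finger_gap: 1.001
```

Request:
jog_arm(
  commands=[
    {"xyz": [0,0,0],"rot": [0,0,0]},
    {"xyz": [0,0,0],"rot": [0,0,0]},
    {"xyz": [0,0,0],"rot": [0,0,0]},
    {"xyz": [0,0,0],"rot": [0,0,0]},
    {"xyz": [0,0,0],"rot": [0,0,0]},
  ],
  fingers=0,
  grip_force=40,
)

```text
t: 11.07
tcp_pos: [0.5132, 0.2342, 0.1063]
tool_rot: [0.116, 0.963, -0.03, 0.241]
force: [-3.3, -3.9, 2.7]
finger_gap: 0.302
```

Request:
jog_arm(
  commands=[
    {"xyz": [0,0,0],"rot": [0,0,0]},
    {"xyz": [0,0,0],"rot": [0,0,0]},
    {"xyz": [0,0,0],"rot": [0,0,0]},
  ],
)

```text
t: 11.32
tcp_pos: [0.5132, 0.2342, 0.1059]
tool_rot: [0.116, 0.963, -0.03, 0.24]
force: [-1.8, -0.0, 1.1]
finger_gap: 0.299
```

```bash
python3 - <<'E'
from h import *
G=np.array([.506,.236,.123]);r=ori(.52);z=r.apply([0,0,1]);todo(G+(.019)*z,r)
# arc about the hinge from the actual pose
s=manip.sense();H=SAD+.075*PX;H[2]=.125;p=s['tcp_pos']-H
print('rel',p@PX,p@PY,p[2])
prev=p
for k in range(1,16):
    q=R.from_rotvec(.072*k*PY).apply(p); print(k,q-prev); prev=q
print('rot step',.072*PY)
E
```

```text
at [0.5132 0.2342 0.1059] q [ 0.3751  0.6023  1.9661 -1.0492  0.3206  0.0127] t 11.32 gap 0.299 F [-1.8097 -0.0208  1.1194]
shift [ 0.002  -0.0004  0.0006] rot [-0.0049 -0.0301  0.0055]
rel -0.17578869145978146 0.0007469257838239752 -0.019099956799417325
1 [-0.0009  0.0002  0.0127]
2 [-0.      0.      0.0127]
3 [ 0.0009 -0.0002  0.0127]
4 [ 0.0018 -0.0004  0.0126]
5 [ 0.0027 -0.0006  0.0124]
6 [ 0.0035 -0.0008  0.0122]
7 [ 0.0044 -0.001   0.0119]
8 [ 0.0052 -0.0012  0.0116]
9 [ 0.006  -0.0014  0.0111]
10 [ 0.0067 -0.0016  0.0107]
11 [ 0.0075 -0.0018  0.0102]
12 [ 0.0082 -0.002   0.0096]
13 [ 0.0088 -0.0021  0.0089]
14 [ 0.0094 -0.0023  0.0083]
15 [ 0.01   -0.0024  0.0076]
rot step [0.0168 0.07   0.    ]
```

Request:
jog_arm(
  commands=[
    {"xyz": [-0.0009,0.0002,0.0127],"rot": [0.0168,0.07,0]},
    {"xyz": [0,0,0.0127],"rot": [0.0168,0.07,0]},
    {"xyz": [0.0009,-0.0002,0.0127],"rot": [0.0168,0.07,0]},
    {"xyz": [0,0,0],"rot": [0,0,0]},
  ],
)

```text
t: 11.65
tcp_pos: [0.5124, 0.2338, 0.1273]
tool_rot: [0.122, 0.975, -0.027, 0.184]
force: [-15.9, 25.5, 3.7]
finger_gap: 0.295
```

Request:
jog_arm(
  commands=[
    {"xyz": [0.0018,-0.0004,0.0126],"rot": [0.0168,0.07,0]},
    {"xyz": [0.0027,-0.0006,0.0124],"rot": [0.0168,0.07,0]},
    {"xyz": [0.0035,-0.0008,0.0122],"rot": [0.0168,0.07,0]},
    {"xyz": [0.0044,-0.001,0.0119],"rot": [0.0168,0.07,0]},
    {"xyz": [0,0,0],"rot": [0,0,0]},
  ],
)

```text
t: 12.07
tcp_pos: [0.5202, 0.2317, 0.1762]
tool_rot: [0.123, 0.992, -0.013, 0.037]
force: [-20.8, 24.6, 11.8]
finger_gap: 0.297
```

Request:
jog_arm(
  commands=[
    {"xyz": [0.0052,-0.0012,0.0116],"rot": [0.0168,0.07,0]},
    {"xyz": [0.006,-0.0014,0.0111],"rot": [0.0168,0.07,0]},
    {"xyz": [0.0067,-0.0016,0.0107],"rot": [0.0168,0.07,0]},
    {"xyz": [0.0075,-0.0018,0.0102],"rot": [0.0168,0.07,0]},
    {"xyz": [0,0,0],"rot": [0,0,0]},
  ],
)

```text
t: 12.48
tcp_pos: [0.5429, 0.2261, 0.2228]
tool_rot: [0.118, 0.987, 0.004, -0.111]
force: [-24.5, 15.9, 23.9]
finger_gap: 0.297
```

```bash
python3 - <<'E'
from h import *
H=SAD+.075*PX;H[2]=.125;p=manip.sense()['tcp_pos']-H
print('rel',p@PX,p@PY,p[2],np.hypot(p@PX,p[2]),'theta',np.arctan2(p[2],-p@PX)-np.arctan2(-.0191,.1758)); todo(H+p,ori(.49-.072*11))
E
```

```text
rel -0.14503023462966305 -0.0001663624914556605 0.09779493623024094 0.17492174967399568 theta 0.7014952946452006
at [0.5429 0.2261 0.2228] q [ 0.1686  0.5717  1.3957  0.0716  1.3867 -1.1846] t 12.48 gap 0.297 F [-24.5488  15.8774  23.8732]
shift [0. 0. 0.] rot [0.0365 0.073  0.0004]
```

Request:
jog_arm(
  commands=[
    {"xyz": [-0.001,0.001,0.001],"rot": [0,0,0]},
    {"xyz": [-0.001,0.0005,0.001],"rot": [0,0,0]},
    {"xyz": [0,0,0],"rot": [0,0,0]},
  ],
)

```text
t: 12.73
tcp_pos: [0.5426, 0.2262, 0.2223]
tool_rot: [0.117, 0.987, 0.002, -0.105]
force: [-14.4, 11.9, 12.7]
finger_gap: 0.291
```

Request:
jog_arm(
  commands=[
    {"xyz": [-0.001,0.001,0.001],"rot": [0,0,0]},
    {"xyz": [0.0065,-0.001,0.0102],"rot": [0.0168,0.07,0]},
    {"xyz": [0.008,-0.002,0.0096],"rot": [0.0168,0.07,0]},
    {"xyz": [0,0,0],"rot": [0,0,0]},
  ],
)

```text
t: 13.07
tcp_pos: [0.5604, 0.2217, 0.244]
tool_rot: [0.116, 0.978, 0.01, -0.176]
force: [-11.1, 7.4, 14.0]
finger_gap: 0.299
```

Request:
jog_arm(
  commands=[
    {"xyz": [0.0085,-0.002,0.0092],"rot": [0.0168,0.07,0]},
    {"xyz": [0.009,-0.002,0.0087],"rot": [0.0168,0.07,0]},
    {"xyz": [0,0,0],"rot": [0,0,0]},
  ],
)

```text
t: 13.32
tcp_pos: [0.5798, 0.2169, 0.2615]
tool_rot: [0.113, 0.963, 0.018, -0.244]
force: [-6.7, 4.5, 11.5]
finger_gap: 0.297
```

```bash
python3 - <<'E'
from h import *
H=SAD+.075*PX;H[2]=.125;p=manip.sense()['tcp_pos']-H
print('rel',p@PX,p@PY,p[2],np.hypot(p@PX,p[2]),'theta',np.arctan2(p[2],-p@PX)-np.arctan2(-.0191,.1758)); todo(H+p,ori(.49-1.05))
E
```

```text
rel -0.10698362680035639 -0.0005477457485597383 0.13650973226810859 0.1734370300923901 theta 1.0142911298398307
at [0.5798 0.2169 0.2615] q [ 0.1092  0.7011  1.1008  0.1444  1.8127 -1.228 ] t 13.32 gap 0.297 F [-6.7492  4.4603 11.4682]
shift [0. 0. 0.] rot [ 0.035   0.0597 -0.008 ]
```

Request:
jog_arm(
  commands=[
    {"xyz": [0.009,-0.002,0.0085],"rot": [0.0168,0.07,0]},
    {"xyz": [0,0,0],"rot": [0,0,0]},
    {"xyz": [0,0,0],"rot": [0,0,0]},
  ],
)

```text
t: 13.57
tcp_pos: [0.5895, 0.2144, 0.2689]
tool_rot: [0.111, 0.955, 0.021, -0.275]
force: [-3.1, 4.1, 5.4]
finger_gap: 0.296
```

Request:
jog_arm(
  commands=[
    {"xyz": [0,0,0],"rot": [0,0,0]},
    {"xyz": [0,0,0],"rot": [0,0,0]},
    {"xyz": [0,0,0],"rot": [0,0,0]},
    {"xyz": [0,0,0],"rot": [0,0,0]},
    {"xyz": [0,0,0],"rot": [0,0,0]},
  ],
  fingers=1,
)

```text
t: 13.98
tcp_pos: [0.5912, 0.2122, 0.2677]
tool_rot: [0.113, 0.956, 0.019, -0.271]
force: [0.4, 0.3, 0.4]
finger_gap: 0.976
```

```bash
python3 - <<'E'
from h import *
r=R.from_quat(manip.sense()['tool_rot']);z=r.apply([0,0,1]);print(z, -.12*z)
todo(np.array([.55,.1,.38]),ori(0))
E
```

```text
[-0.51419776  0.09688645 -0.85218172] [ 0.06170373 -0.01162637  0.10226181]
at [0.5912 0.2122 0.2677] q [ 0.0964  0.739   1.028   0.155   1.9037 -1.2274] t 13.98 gap 0.976 F [0.3713 0.3306 0.3963]
shift [-0.0412 -0.1122  0.1123] rot [-0.1017 -0.5412  0.001 ]
```

Request:
jog_arm(
  commands=[
    {"xyz": [0.006,-0.0012,0.0102],"rot": [0,0,0]},
    {"xyz": [0.012,-0.0023,0.0205],"rot": [0,0,0]},
    {"xyz": [0.012,-0.0023,0.0205],"rot": [0,0,0]},
    {"xyz": [0.012,-0.0023,0.0205],"rot": [0,0,0]},
    {"xyz": [0.012,-0.0023,0.0205],"rot": [0,0,0]},
  ],
)

```text
t: 14.4
tcp_pos: [0.6455, 0.2018, 0.3611]
tool_rot: [0.113, 0.956, 0.019, -0.271]
force: [0.6, -0.1, -0.3]
finger_gap: 1.0
```

Request:
jog_arm(
  commands=[
    {"xyz": [-0.006,-0.03,0],"rot": [-0.019,-0.085,0]},
    {"xyz": [-0.006,-0.03,0],"rot": [-0.019,-0.085,0]},
    {"xyz": [-0.006,-0.03,0],"rot": [-0.019,-0.085,0]},
    {"xyz": [-0.006,-0.03,-0.01],"rot": [-0.019,-0.085,0]},
    {"xyz": [-0.006,-0.03,-0.01],"rot": [-0.019,-0.085,0]},
  ],
)

```text
t: 14.82
tcp_pos: [0.6155, 0.0505, 0.3412]
tool_rot: [0.119, 0.991, -0.004, -0.054]
force: [0.4, 0.4, 0.9]
finger_gap: 0.997
```

Request:
jog_arm(
  commands=[
    {"xyz": [-0.006,-0.03,-0.015],"rot": [-0.019,-0.085,0]},
    {"xyz": [-0.006,-0.03,-0.015],"rot": [-0.019,-0.085,0]},
    {"xyz": [-0.006,-0.03,-0.015],"rot": [-0.019,-0.085,0]},
    {"xyz": [-0.006,-0.03,-0.015],"rot": [-0.019,-0.085,0]},
    {"xyz": [-0.006,-0.03,-0.015],"rot": [-0.019,-0.085,0]},
  ],
)

```text
t: 15.23
tcp_pos: [0.5847, -0.0993, 0.2659]
tool_rot: [0.12, 0.979, -0.026, 0.161]
force: [0.1, -0.3, -0.2]
finger_gap: 1.002
```

Request:
jog_arm(
  commands=[
    {"xyz": [-0.006,-0.03,-0.015],"rot": [-0.019,-0.085,0]},
    {"xyz": [-0.006,-0.03,-0.01],"rot": [-0.019,-0.085,0]},
    {"xyz": [0,0,0],"rot": [0,0,0]},
    {"xyz": [0,0,0],"rot": [0,0,0]},
  ],
)

```text
t: 15.57
tcp_pos: [0.5729, -0.154, 0.2404]
tool_rot: [0.12, 0.964, -0.03, 0.235]
force: [1.5, 0.2, 0.5]
finger_gap: 0.999
```

```bash
python3 - <<'E'
from h import *
r=ori(.5,-.22);z=r.apply([0,0,1]);G=np.array([.618,-.181,.042]);todo(G+(.02-.12)*z,r); print(z)
for n in('side','top'): cv2.imwrite(f'pics/{n}4.png',manip.snapshot(n))
s=cv2.imread('pics/side4.png')[140:310,140:300]; t=cv2.imread('pics/top4.png')[130:300,140:340]
cv2.imwrite('pics/c4.png',cv2.resize(np.hstack([s,t]),None,fx=2.2,fy=2.2,interpolation=cv2.INTER_CUBIC))
E
```

```text
at [ 0.5729 -0.154   0.2404] q [-0.5116  0.3397  1.8689  0.2585  0.4813 -2.037 ] t 15.57 gap 0.999 F [1.4905 0.1897 0.4698]
shift [-0.0016 -0.0165 -0.1107] rot [-0.0027 -0.0206  0.028 ]
[ 0.4679 -0.1046 -0.8776]
```

View pics/c4.png

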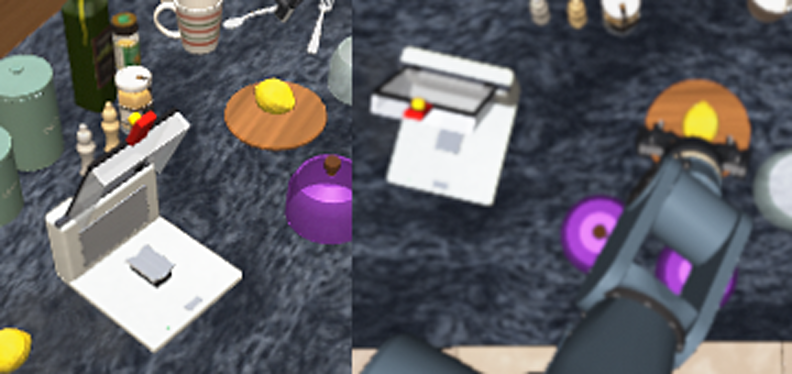

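The guard is up and the saddle shows clear (side crop (150,263), top crop (450,141)). The lemon has not moved. I'll go to the pre-grasp pose and refine the saddle position.

Request:
jog_arm(
  commands=[
    {"xyz": [0,-0.0033,-0.022],"rot": [0,-0.004,0.006]},
    {"xyz": [-0.0008,-0.0033,-0.022],"rot": [0,-0.004,0.006]},
    {"xyz": [-0.0008,-0.0033,-0.022],"rot": [0,-0.004,0.006]},
    {"xyz": [0,-0.0033,-0.022],"rot": [0,-0.004,0.005]},
    {"xyz": [0,-0.0033,-0.022],"rot": [0,-0.004,0.005]},
  ],
)

```text
t: 16.08
tcp_pos: [0.5752, -0.1678, 0.135]
tool_rot: [0.103, 0.963, -0.026, 0.248]
force: [0.8, 0.3, 0.3]
finger_gap: 1.003
```

Request:
jog_arm(
  commands=[
    {"xyz": [0,0,0],"rot": [0,0,0]},
    {"xyz": [0,0,0],"rot": [0,0,0]},
    {"xyz": [0,0,0],"rot": [0,0,0]},
  ],
)

```text
t: 16.33
tcp_pos: [0.5749, -0.1682, 0.1364]
tool_rot: [0.104, 0.963, -0.026, 0.248]
force: [0.1, -0.4, -0.4]
finger_gap: 0.999
```

```bash
python3 - <<'E'
from h import *
r=ori(.5,-.22);z=r.apply([0,0,1]);G=np.array([.618,-.181,.042]);todo(G+.02*z,r)
print('saddle',two((207.8,259.1),(184.1,193.7)))
t=cv2.imread('pics/top4.png')
def poly(n,x,y,X,Y,lo,hi):
    im=cv2.imread(f'pics/{n}4.png')[y:Y,x:X]; h=cv2.cvtColor(im,cv2.COLOR_BGR2HSV)
    m=cv2.inRange(h,lo,hi); m=cv2.morphologyEx(m,2,np.ones((2,2))); nn,l,st,c=cv2.connectedComponentsWithStats(m)
    return [(c[i]+[x,y],st[i]) for i in range(1,nn) if st[i][4]>25]
print(cv2.cvtColor(t,cv2.COLOR_BGR2GRAY)[186:203,174:196])
E
```

```text
at [ 0.5749 -0.1682  0.1364] q [-0.5534  0.5383  1.9671  0.8109  0.2253 -2.6679] t 16.33 gap 0.999 F [ 0.0954 -0.4017 -0.3611]
shift [ 0.0525 -0.0149 -0.112 ] rot [-0.0004  0.0045 -0.0058]
saddle (array([0.6039, 0.2124, 0.0426]), np.float64(0.0073678389081214225))
[[248 250 251 251 251 250 248 248 247 247 247 247 247 247 247 247 247 248
  250 252 250 231]
 [243 246 248 248 248 247 244 245 246 247 247 247 247 247 247 247 247 248
  250 252 247 211]
 [244 245 245 244 243 240 232 229 234 238 242 244 246 246 247 247 247 249
  251 252 244 205]
 [245 245 244 244 241 231 208 198 201 212 223 230 233 234 240 244 246 248
  251 252 243 220]
 [245 245 245 244 238 219 196 190 189 193 196 198 199 203 218 230 234 242
  249 250 244 235]
 [245 245 244 242 233 208 193 191 191 190 190 190 190 190 194 198 208 233
  245 246 244 243]
 [244 245 244 240 227 204 192 189 190 191 191 191 191 191 190 191 210 236
  245 245 245 245]
 [245 245 244 238 220 198 190 190 190 191 191 192 191 190 190 194 220 242
  246 246 246 246]
 [245 245 244 237 215 195 190 190 190 191 191 191 191 191 191 201 229 244
  246 246 246 246]
 [246 245 243 234 209 193 190 190 191 191 191 191 190 189 191 213 238 246
  246 247 246 246]
 [245 244 241 229 204 193 191 192 191 191 191 191 190 189 192 220 243 247
  247 247 246 246]
 [245 244 241 230 211 205 205 200 194 190 191 191 190 189 192 222 244 247
  247 247 247 246]
 [245 245 244 239 233 232 229 221 211 202 202 198 190 189 200 229 244 247
  247 247 247 247]
 [245 245 245 244 244 244 241 237 235 232 231 223 201 194 217 238 245 246
  247 247 247 247]
 [245 244 244 244 245 245 245 245 245 245 245 241 231 228 236 244 246 246
  247 247 247 247]
 [244 244 244 244 244 244 245 245 246 247 247 247 246 245 246 247 246 246
  246 246 246 246]
 [245 244 244 245 245 244 244 245 246 246 246 247 247 247 247 247 246 246
  246 246 246 246]]
```

The wrist is close to its limits here (q6 -2.67, q5 0.23). I'll fit a small kinematic model from logged poses to choose feasible pick and place tilts.

```bash
cat > kin.py <<'E'
from h import *
from scipy.optimize import least_squares
Q=np.array([[-1.454,.527,1.433,0,1.181,-.178],[.2701,.4074,1.6789,-.0003,1.056,-1.0617],[.4338,.3916,1.9692,-.6848,.485,-.3295],[.3751,.6023,1.9661,-1.0492,.3206,.0127],[.1686,.5717,1.3957,.0716,1.3867,-1.1846],[.1092,.7011,1.1008,.1444,1.8127,-1.228],[.0964,.739,1.028,.155,1.9037,-1.2274],[-.5116,.3397,1.8689,.2585,.4813,-2.037],[-.5534,.5383,1.9671,.8109,.2253,-2.6679]])
P=np.array([[.182,-.598,.231],[.469,.2449,.225],[.469,.2432,.1973],[.5132,.2342,.1059],[.5429,.2261,.2228],[.5798,.2169,.2615],[.5912,.2122,.2677],[.5729,-.154,.2404],[.5749,-.1682,.1364]])
e=lambda a,t:R.from_euler(a,t)
C6=np.pi/2
def fk(q,m):
    h,L1,L2,a,o,D,x0=m
    A=e('z',q[0]); p=np.array([0,0,h])+A.apply([x0,o,0]); A=A*e('y',q[1]); p=p+A.apply([0,0,L1]); A=A*e('y',q[2]); p=p+A.apply([a,0,L2])
    A=A*e('z',q[3])*e('y',q[4]); p=p+A.apply([0,0,D]); return p,A*e('z',q[5]+C6)
f=least_squares(lambda m:np.ravel([fk(q,m)[0]-p for q,p in zip(Q,P)]),[.2,.4,.4,0,.11,.2,0])
M=f.x
LO=np.array([-3.08,-.75,.22,-1.43,0.02,-2.85]);HI=np.array([3.08,2.2,2.44,4.57,2.65,2.85])
def ik(p,r,q0):
    g=lambda q:np.r_[(fk(q,M)[0]-p)*5,(r.inv()*fk(q,M)[1]).as_rotvec()]
    s=least_squares(g,np.clip(q0,LO+1e-3,HI-1e-3),bounds=(LO,HI)); return s.x,np.abs(s.fun).max()
E
python3 - <<'E'
from kin import *
np.set_printoptions(precision=3,suppress=True)
print(M,np.abs(f.fun).max()); q=manip.sense(); print((R.from_quat(q['tool_rot']).inv()*fk(q['q'],M)[1]).as_rotvec())
L=np.array([.618,-.181,.042])
for nm,c,yaw in(('lemon',L,-.22),('saddle',SAD,-.235)):
  for al in(0,.2,.3,.4,.5,.6):
    for ht in(0,1):
      r=ori(al,yaw)*e('z',np.pi*ht); 
      for back in(.15,0): 
        qs=[ik(c+(.02-back)*r.apply([0,0,1]),r,q0) for q0 in([c[1],.6,1.9,0,.6,0],[c[1],.6,1.9,2.5,.4,0],[c[1],.6,1.9,0,.6,-2 if ht==0 else 2])]
        b=min(qs,key=lambda s:s[1]); print(nm,al,'half' if ht==0 else 'orig',back,b[0],'BAD' if b[1]>.01 else '')
E
```

```text
[0.274 0.588 0.392 0.114 0.111 0.297 0.   ] 0.0004161625939941016
[0. 0. 0.]
lemon 0 half 0.15 [-0.458  0.62   1.438  0.     1.084 -1.809] 
lemon 0 half 0 [-0.458  0.825  1.514 -0.     0.802 -1.809] 
lemon 0 orig 0.15 [-0.458  0.62   1.438  0.     1.084  1.333] 
lemon 0 orig 0 [-0.458  0.825  1.514 -0.     0.802  1.333] 
lemon 0.2 half 0.15 [-0.495  0.529  1.665  0.079  0.756 -1.897] 
lemon 0.2 half 0 [-0.481  0.79   1.663  0.107  0.498 -1.921] 
lemon 0.2 orig 0.15 [-0.495  0.529  1.665  0.079  0.756  1.244] 
lemon 0.2 orig 0 [-0.481  0.79   1.663  0.107  0.498  1.221] 
lemon 0.3 half 0.15 [-0.517  0.499  1.776  0.157  0.584 -1.986] 
lemon 0.3 half 0 [-0.493  0.783  1.734  0.239  0.344 -2.057] 
lemon 0.3 orig 0.15 [-0.517  0.499  1.776  0.157  0.584  1.155] 
lemon 0.3 orig 0 [-0.493  0.783  1.734  0.239  0.344  1.084] 
lemon 0.4 half 0.15 [-0.542  0.483  1.885  0.314  0.41  -2.158] 
lemon 0.4 half 0 [-0.506  0.785  1.802  0.583  0.201 -2.409] 
lemon 0.4 orig 0.15 [-0.542  0.483  1.885  0.314  0.41   0.984] 
lemon 0.4 orig 0 [-0.506  0.785  1.802  0.583  0.201  0.733] 
lemon 0.5 half 
[... 1325 characters left out ...]
 0.4 half 0 [ 0.235  0.758  1.743 -0.575  0.33  -0.584] 
saddle 0.4 orig 0.15 [ 0.288  0.483  1.781 -0.375  0.559  2.381] 
saddle 0.4 orig 0 [ 0.235  0.758  1.743 -0.575  0.33   2.558] 
saddle 0.5 half 0.15 [ 0.328  0.484  1.864 -0.644  0.441 -0.469] 
saddle 0.5 half 0 [ 0.256  0.768  1.795 -1.062  0.262 -0.085] 
saddle 0.5 orig 0.15 [ 0.328  0.484  1.864 -0.644  0.441  2.673] 
saddle 0.5 orig 0 [ 0.246  0.762  1.777 -0.868  0.274  2.85 ] BAD
saddle 0.6 half 0.15 [ 0.372  0.502  1.941 -1.072  0.376 -0.009] 
saddle 0.6 half 0 [0.277 0.788 1.849 4.57  0.281 0.58 ] 
saddle 0.6 orig 0.15 [ 0.346  0.487  1.911 -0.821  0.386  2.85 ] BAD
saddle 0.6 orig 0 [ 0.277  0.788  1.849  4.57   0.281 -2.562]
```

```bash
python3 - <<'E'
from kin import *
r=ori(.36,-.22);z=r.apply([0,0,1]);G=np.array([.618,-.181,.042])
todo(G+(.02-.09)*z,r); print(z, .09*z)
E
```

```text
at [ 0.5749 -0.1682  0.1364] q [-0.5534  0.5383  1.9671  0.8109  0.2253 -2.6679] t 16.33 gap 0.999 F [ 0.0954 -0.4017 -0.3611]
shift [ 0.0191 -0.0074 -0.0289] rot [ 0.0297  0.1413 -0.0056]
[ 0.3438 -0.0769 -0.9359] [ 0.0309 -0.0069 -0.0842]
```

Request:
jog_arm(
  commands=[
    {"xyz": [0.005,-0.002,0],"rot": [0.01,0.047,-0.002]},
    {"xyz": [0.005,-0.002,-0.01],"rot": [0.01,0.047,-0.002]},
    {"xyz": [0.005,-0.002,-0.01],"rot": [0.01,0.047,-0.002]},
    {"xyz": [0.004,-0.0014,-0.009],"rot": [0,0,0]},
    {"xyz": [0,0,0],"rot": [0,0,0]},
  ],
)

```text
t: 16.75
tcp_pos: [0.5928, -0.1743, 0.1067]
tool_rot: [0.107, 0.976, -0.019, 0.189]
force: [-0.4, -0.3, -0.5]
finger_gap: 1.002
```

Request:
jog_arm(
  commands=[
    {"xyz": [0,0,0],"rot": [0,0,0]},
    {"xyz": [0,0,0],"rot": [0,0,0]},
  ],
)

```text
t: 16.92
tcp_pos: [0.5903, -0.1734, 0.1064]
tool_rot: [0.108, 0.976, -0.018, 0.187]
force: [0.2, -0.1, 0.3]
finger_gap: 1.0
```

```bash
python3 - <<'E'
from kin import *
r=ori(.36,-.22);z=r.apply([0,0,1]);G=np.array([.618,-.181,.042])
todo(G+(.02)*z,r)
E
```

```text
at [ 0.5903 -0.1734  0.1064] q [-0.5242  0.6052  1.8517  0.3503  0.3435 -2.1848] t 16.92 gap 1.0 F [ 0.1796 -0.1036  0.2806]
shift [ 0.0346 -0.0091 -0.0832] rot [-0.0014  0.0187 -0.0006]
```

Request:
jog_arm(
  commands=[
    {"xyz": [0.0058,-0.0015,-0.0138],"rot": [0,0.003,0]},
    {"xyz": [0.0058,-0.0015,-0.0138],"rot": [0,0.003,0]},
    {"xyz": [0.0058,-0.0015,-0.0138],"rot": [0,0.003,0]},
    {"xyz": [0.0058,-0.0015,-0.0138],"rot": [0,0.003,0]},
    {"xyz": [0.0058,-0.0015,-0.0138],"rot": [0,0.003,0]},
  ],
)

```text
t: 17.33
tcp_pos: [0.6197, -0.1815, 0.0371]
tool_rot: [0.108, 0.978, -0.019, 0.18]
force: [0.8, 0.6, -0.1]
finger_gap: 1.002
```

Request:
jog_arm(
  commands=[
    {"xyz": [0.0055,-0.0015,-0.0138],"rot": [0,0.003,0]},
    {"xyz": [0,0,0],"rot": [0,0,0]},
    {"xyz": [0,0,0],"rot": [0,0,0]},
  ],
)

```text
t: 17.58
tcp_pos: [0.6247, -0.1827, 0.0231]
tool_rot: [0.108, 0.978, -0.019, 0.178]
force: [0.2, -0.2, 1.0]
finger_gap: 1.001
```

```bash
python3 - <<'E'
from kin import *
r=ori(.36,-.22);z=r.apply([0,0,1]);G=np.array([.618,-.181,.042])
todo(G+(.02)*z,r)
cv2.imwrite('pics/side5.png',manip.snapshot('side'))
cv2.imwrite('pics/c5.png',cv2.resize(cv2.imread('pics/side5.png')[140:230,210:320],None,fx=5,fy=5,interpolation=cv2.INTER_CUBIC))
E
```

```text
at [ 0.6247 -0.1827  0.0231] q [-0.5021  0.7838  1.7748  0.402   0.257  -2.2257] t 17.58 gap 1.001 F [ 0.2129 -0.2132  1.0013]
shift [0.0001 0.0002 0.0002] rot [-0.0017 -0.0004 -0.0004]
```

View pics/c5.png

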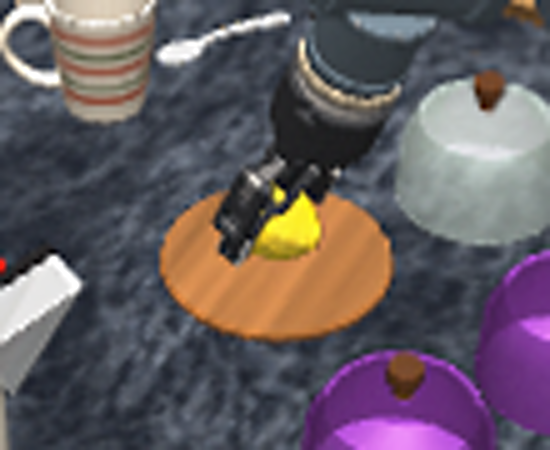

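The lemon lies between the fingers, and the dome stands upright at crop (490,160). Grip and lift.

Request:
jog_arm(
  commands=[
    {"xyz": [0,0,0],"rot": [0,0,0]},
    {"xyz": [0,0,0],"rot": [0,0,0]},
    {"xyz": [0,0,0],"rot": [0,0,0]},
    {"xyz": [0,0,0],"rot": [0,0,0]},
    {"xyz": [0,0,0],"rot": [0,0,0]},
  ],
  fingers=0,
  grip_force=30,
)

```text
t: 18.05
tcp_pos: [0.6255, -0.1832, 0.0249]
tool_rot: [0.108, 0.978, -0.019, 0.179]
force: [-3.4, -0.1, 5.2]
finger_gap: 0.619
```

Request:
jog_arm(
  commands=[
    {"xyz": [0,0,0.005],"rot": [0,0,0]},
    {"xyz": [0,0,0.015],"rot": [0,0,0]},
    {"xyz": [0,0,0.02],"rot": [0,0,0]},
    {"xyz": [0,0,0.025],"rot": [0,0,0]},
    {"xyz": [0,0,0.025],"rot": [0,0,0]},
  ],
)

```text
t: 18.47
tcp_pos: [0.6247, -0.1827, 0.114]
tool_rot: [0.108, 0.978, -0.019, 0.177]
force: [0.5, -0.3, -1.4]
finger_gap: 0.619
```

Request:
jog_arm(
  commands=[
    {"xyz": [0,0,0.025],"rot": [0,0,0]},
    {"xyz": [0,0,0.025],"rot": [0,0,0]},
    {"xyz": [0,0,0.02],"rot": [0,0,0]},
    {"xyz": [0,0,0],"rot": [0,0,0]},
  ],
)

```text
t: 18.8
tcp_pos: [0.628, -0.1844, 0.189]
tool_rot: [0.107, 0.977, -0.021, 0.183]
force: [-0.4, -0.4, -0.7]
finger_gap: 0.617
```

```bash
python3 - <<'E'
from kin import *
s=manip.sense(); c=R.from_quat(s['tool_rot'])
for n in('side','top'): cv2.imwrite(f'pics/{n}6.png',manip.snapshot(n))
for al in(.42,.46):
    r=ori(al);z=r.apply([0,0,1])
    print(al,z)
    todo(SAD+[-.004,.001,0]+(.02-.12)*z,r)
# refine saddle from top4/side4: centroid of grey patch
for n,(x,y,X,Y) in(('top',(174,186,196,203)),('side',(190,242,226,275))):
    g=cv2.cvtColor(cv2.imread(f'pics/{n}4.png'),cv2.COLOR_BGR2GRAY)[y:Y,x:X]
    m=(g<222).astype(np.uint8) ; nn,l,st,ce=cv2.connectedComponentsWithStats(m); i=1+np.argmax(st[1:,4]); u=ce[i]+[x,y]
    print(n,u,st[i],onz(n,u,.039))
E
```

```text
0.42 [ 0.39655289 -0.09494416 -0.91308894]
at [ 0.6254 -0.1831  0.1843] q [-0.5019  0.513   1.695   0.1785  0.5925 -1.9844] t 18.9 gap 0.621 F [-0.4897 -0.394  -1.6153]
shift [-0.0581  0.4035 -0.029 ] rot [-0.0136 -0.0566 -0.0157]
0.46 [ 0.4317 -0.1034 -0.8961]
at [ 0.6254 -0.1831  0.1843] q [-0.5019  0.513   1.695   0.1785  0.5925 -1.9844] t 18.9 gap 0.621 F [-0.4897 -0.394  -1.6153]
shift [-0.0616  0.4044 -0.0307] rot [-0.0226 -0.0956 -0.0157]
top [183.8257 193.844 ] [  4   3  13  11 109] [0.6005 0.2124 0.039 ]
side [208.488 260.904] [  7   9  23  20 250] [0.604  0.2156 0.039 ]
```

Request:
jog_arm(
  commands=[
    {"xyz": [-0.0065,0.015,0],"rot": [-0.0016,-0.0068,-0.0011]},
    {"xyz": [-0.0065,0.0288,0],"rot": [-0.0016,-0.0068,-0.0011]},
    {"xyz": [-0.0065,0.0288,0],"rot": [-0.0016,-0.0068,-0.0011]},
    {"xyz": [-0.0065,0.0288,0],"rot": [-0.0016,-0.0068,-0.0011]},
    {"xyz": [-0.0065,0.0288,0],"rot": [-0.0016,-0.0068,-0.0011]},
  ],
)

```text
t: 19.32
tcp_pos: [0.5909, -0.0515, 0.181]
tool_rot: [0.111, 0.975, -0.021, 0.193]
force: [-0.2, 0.1, -1.3]
finger_gap: 0.617
```

Request:
jog_arm(
  commands=[
    {"xyz": [-0.0065,0.0288,0],"rot": [-0.0016,-0.0068,-0.0011]},
    {"xyz": [-0.0065,0.0288,0],"rot": [-0.0016,-0.0068,-0.0011]},
    {"xyz": [-0.0065,0.0288,0],"rot": [-0.0016,-0.0068,-0.0011]},
    {"xyz": [-0.0065,0.0288,0],"rot": [-0.0016,-0.0068,-0.0011]},
    {"xyz": [-0.0065,0.0288,0],"rot": [-0.0016,-0.0068,-0.0011]},
  ],
)

```text
t: 19.73
tcp_pos: [0.5584, 0.0923, 0.1813]
tool_rot: [0.113, 0.971, -0.025, 0.21]
force: [-0.3, -0.8, -0.6]
finger_gap: 0.618
```

Request:
jog_arm(
  commands=[
    {"xyz": [-0.0065,0.0288,0],"rot": [-0.0016,-0.0068,-0.0011]},
    {"xyz": [-0.0065,0.0288,0],"rot": [-0.0016,-0.0068,-0.0011]},
    {"xyz": [-0.0065,0.0288,0],"rot": [-0.0016,-0.0068,-0.0011]},
    {"xyz": [-0.0065,0.0288,0],"rot": [-0.0016,-0.0068,-0.0011]},
    {"xyz": [0,0.012,0],"rot": [0,0,0]},
  ],
)

```text
t: 20.15
tcp_pos: [0.5314, 0.221, 0.181]
tool_rot: [0.112, 0.968, -0.027, 0.224]
force: [0.8, 0.7, -1.9]
finger_gap: 0.62
```

Request:
jog_arm(
  commands=[
    {"xyz": [0,0,0],"rot": [0,0,0]},
    {"xyz": [0,0,0],"rot": [0,0,0]},
    {"xyz": [0,0,0],"rot": [0,0,0]},
  ],
)

```text
t: 20.4
tcp_pos: [0.5337, 0.2175, 0.1821]
tool_rot: [0.114, 0.967, -0.027, 0.224]
force: [0.3, -0.5, -2.1]
finger_gap: 0.622
```

```bash
python3 - <<'E'
from kin import *
np.set_printoptions(precision=4,suppress=True)
r=ori(.46);z=r.apply([0,0,1]);T=np.array([.6172,.2083,.0478])
todo(T-.12*z,r)
print('front edge top',onz('top',(182.7,198.5),.041)+.028*PX)
for n in('side','top'): cv2.imwrite(f'pics/{n}7.png',manip.snapshot(n))
# lemon in hand, from the side and top masks
def lem(n,box):
    x,y,X,Y=box; h=cv2.cvtColor(cv2.imread(f'pics/{n}7.png'),cv2.COLOR_BGR2HSV)[y:Y,x:X]; m=cv2.inRange(h,(22,120,110),(36,255,255)); nn,l,st,c=cv2.connectedComponentsWithStats(m)
    return [(c[i]+[x,y],st[i]+[x,y,0,0,0]) for i in range(1,nn) if st[i][4]>15]
print(lem('side',(150,150,330,300))); print(lem('top',(130,150,260,280)))
L=manip.sense()['tcp_pos']+R.from_quat(manip.sense()['tool_rot']).apply([0,0,-.0187]); print('pred lemon',L,proj('side',L),proj('top',L))
E
```

```text
at [0.5337 0.2175 0.1821] q [ 0.3128  0.4571  1.8777 -0.5346  0.4688 -0.5838] t 20.4 gap 0.622 F [ 0.266  -0.5176 -2.0808]
shift [ 0.0317  0.0032 -0.0267] rot [ 0.0001 -0.0044  0.0003]
front edge top [0.6113 0.2093 0.041 ]
[(array([200.3333, 193.    ]), array([198, 191,   6,   6,  21])), (array([221.3158, 224.8421]), array([218, 222,   7,   7,  19])), (array([234.7485, 237.8528]), array([225, 229,  18,  16, 163])), (array([151.4167, 294.9722]), array([150, 290,   4,  10,  36]))]
[(array([132.837, 167.5  ]), array([130, 160,   8,  15,  92])), (array([169.5556, 176.7778]), array([167, 175,   6,   5,  27])), (array([171.9048, 206.7249]), array([163, 199,  18,  15, 189]))]
pred lemon [0.5262 0.2189 0.1994] [229.2083 231.866 ] [172.4834 209.8879]
```

Request:
jog_arm(
  commands=[
    {"xyz": [0.0115,0.001,-0.009],"rot": [0,0,0]},
    {"xyz": [0.0115,0.001,-0.009],"rot": [0,0,0]},
    {"xyz": [0.0107,0.001,-0.0087],"rot": [0,0,0]},
    {"xyz": [0.0057,-0.0013,-0.0117],"rot": [0,0,0]},
    {"xyz": [0.0057,-0.0013,-0.0117],"rot": [0,0,0]},
  ],
)

```text
t: 20.92
tcp_pos: [0.5805, 0.2179, 0.1324]
tool_rot: [0.115, 0.967, -0.026, 0.226]
force: [-0.9, -1.7, -1.3]
finger_gap: 0.621
```

Request:
jog_arm(
  commands=[
    {"xyz": [0.0057,-0.0013,-0.0117],"rot": [0,0,0]},
    {"xyz": [0.0057,-0.0013,-0.0117],"rot": [0,0,0]},
    {"xyz": [0.0057,-0.0013,-0.0117],"rot": [0,0,0]},
    {"xyz": [0.0057,-0.0013,-0.0117],"rot": [0,0,0]},
    {"xyz": [0,0,0],"rot": [0,0,0]},
  ],
)

```text
t: 21.33
tcp_pos: [0.6018, 0.2122, 0.0832]
tool_rot: [0.115, 0.968, -0.027, 0.224]
force: [-0.5, 0.7, -1.6]
finger_gap: 0.619
```

Request:
jog_arm(
  commands=[
    {"xyz": [0.0057,-0.0013,-0.0117],"rot": [0,0,0]},
    {"xyz": [0,0,0],"rot": [0,0,0]},
    {"xyz": [0,0,0],"rot": [0,0,0]},
  ],
)

```text
t: 21.58
tcp_pos: [0.6075, 0.2118, 0.0742]
tool_rot: [0.114, 0.967, -0.027, 0.225]
force: [-0.2, -0.5, -0.9]
finger_gap: 0.623
```

```bash
python3 - <<'E'
from kin import *
r=ori(.46);todo(np.array([.6192,.2078,.0478]),r)
for n in('side','top'): cv2.imwrite(f'pics/{n}8.png',manip.snapshot(n))
s=cv2.imread('pics/side8.png')[190:300,150:290]; t=cv2.imread('pics/top8.png')[140:250,140:250]
cv2.imwrite('pics/c8.png',cv2.resize(np.hstack([s,t]),None,fx=3.1,fy=3.1,interpolation=cv2.INTER_CUBIC))
E
```

```text
at [0.6075 0.2118 0.0742] q [ 0.2595  0.7057  1.7891 -0.7368  0.3173 -0.4087] t 21.58 gap 0.623 F [-0.2311 -0.545  -0.8943]
shift [ 0.0117 -0.004  -0.0264] rot [-0.0004 -0.0031  0.0002]
```

View pics/c8.png

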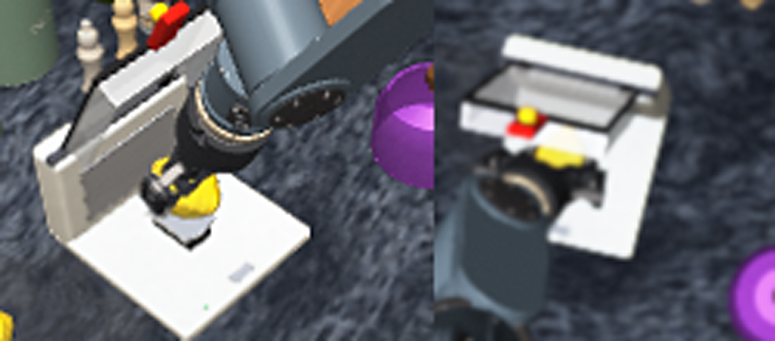

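The gripper passes under the raised guard with the lemon just above the saddle. I'll lower the rest.

Request:
jog_arm(
  commands=[
    {"xyz": [0.005,-0.0015,-0.01],"rot": [0,0,0]},
    {"xyz": [0.004,-0.0015,-0.008],"rot": [0,0,0]},
    {"xyz": [0.002,-0.001,-0.003],"rot": [0,0,0]},
    {"xyz": [0,0,0],"rot": [0,0,0]},
    {"xyz": [0,0,0],"rot": [0,0,0]},
  ],
)

```text
t: 22.1
tcp_pos: [0.619, 0.2081, 0.0538]
tool_rot: [0.114, 0.967, -0.026, 0.226]
force: [-0.4, 0.1, -0.7]
finger_gap: 0.618
```

Request:
jog_arm(
  commands=[
    {"xyz": [0,0,-0.003],"rot": [0,0,0]},
    {"xyz": [0,0,0],"rot": [0,0,0]},
    {"xyz": [0,0,0],"rot": [0,0,0]},
  ],
)

```text
t: 22.35
tcp_pos: [0.6201, 0.2082, 0.0527]
tool_rot: [0.114, 0.967, -0.026, 0.227]
force: [-1.0, -1.1, 6.2]
finger_gap: 0.622
```

Request:
jog_arm(
  commands=[
    {"xyz": [0,0,0],"rot": [0,0,0]},
    {"xyz": [0,0,0],"rot": [0,0,0]},
    {"xyz": [0,0,0],"rot": [0,0,0]},
    {"xyz": [0,0,0],"rot": [0,0,0]},
    {"xyz": [0,0,0],"rot": [0,0,0]},
  ],
  fingers=1,
)

```text
t: 22.77
tcp_pos: [0.619, 0.2083, 0.0506]
tool_rot: [0.114, 0.967, -0.026, 0.226]
force: [0.6, -0.5, -0.1]
finger_gap: 1.002
```

Request:
jog_arm(
  commands=[
    {"xyz": [-0.0043,0.001,0.009],"rot": [0,0,0]},
    {"xyz": [-0.0087,0.002,0.018],"rot": [0,0,0]},
    {"xyz": [-0.0087,0.002,0.018],"rot": [0,0,0]},
    {"xyz": [-0.0087,0.002,0.018],"rot": [0,0,0]},
    {"xyz": [-0.0087,0.002,0.018],"rot": [0,0,0]},
  ],
)

```text
t: 23.18
tcp_pos: [0.5793, 0.2172, 0.1321]
tool_rot: [0.114, 0.967, -0.026, 0.225]
force: [-0.1, 0.5, -0.1]
finger_gap: 0.997
```

Request:
jog_arm(
  commands=[
    {"xyz": [-0.0087,0.002,0.018],"rot": [0,0,0]},
    {"xyz": [-0.014,0.002,0.018],"rot": [0,0,0]},
    {"xyz": [-0.018,0.003,0.018],"rot": [0,0,0]},
    {"xyz": [-0.018,0.003,0.018],"rot": [0,0,0]},
    {"xyz": [-0.018,0.003,0.018],"rot": [0,0,0]},
  ],
)

```text
t: 23.6
tcp_pos: [0.5022, 0.2301, 0.2223]
tool_rot: [0.114, 0.967, -0.026, 0.225]
force: [-0.3, -0.3, 0.5]
finger_gap: 1.003
```

```bash
python3 - <<'E'
from kin import *
todo(np.array([.47,.24,.25]),ori(0))
for n in('side','top'): cv2.imwrite(f'pics/{n}9.png',manip.snapshot(n))
s=cv2.imread('pics/side9.png')[190:300,150:290]; t=cv2.imread('pics/top9.png')[140:250,140:250]
cv2.imwrite('pics/c9.png',cv2.resize(np.hstack([s,t]),None,fx=3.1,fy=3.1,interpolation=cv2.INTER_CUBIC))
E
```

```text
at [0.5022 0.2301 0.2223] q [ 0.3619  0.3649  1.8859 -0.488   0.5579 -0.6   ] t 23.6 gap 1.003 F [-0.2801 -0.2736  0.5127]
shift [-0.0322  0.0099  0.0277] rot [0.1063 0.4453 0.0002]
```

View pics/c9.png

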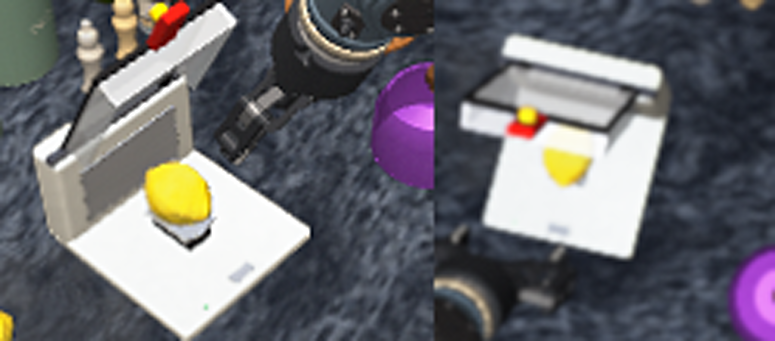

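The lemon lies lengthwise in the saddle (side crop (180,193)), and the guard is still up with its tab at (168,22). Next I go back to the grip on the tab.

Request:
jog_arm(
  commands=[
    {"xyz": [0.002,0,0.025],"rot": [0.0198,0.0826,0]},
    {"xyz": [0.002,0,0.025],"rot": [0.0198,0.0826,0]},
    {"xyz": [0.002,0,0.025],"rot": [0.0198,0.0826,0]},
    {"xyz": [0.002,0,0.025],"rot": [0.0198,0.0826,0]},
    {"xyz": [0.002,0,0.025],"rot": [0.0198,0.0826,0]},
  ],
)

```text
t: 24.12
tcp_pos: [0.514, 0.2294, 0.3457]
tool_rot: [0.118, 0.993, -0.003, 0.019]
force: [0.6, -0.0, -0.2]
finger_gap: 1.001
```

Request:
jog_arm(
  commands=[
    {"xyz": [0.002,0,0.025],"rot": [0.0198,0.0826,0]},
    {"xyz": [0.002,0,0.025],"rot": [0.0198,0.0826,0]},
    {"xyz": [0.012,-0.003,0.01],"rot": [0.0198,0.0826,0]},
    {"xyz": [0.025,-0.006,0],"rot": [0.0198,0.0826,0]},
    {"xyz": [0.025,-0.006,0],"rot": [0.0198,0.0826,0]},
  ],
)

```text
t: 24.53
tcp_pos: [0.581, 0.2142, 0.4057]
tool_rot: [0.115, 0.975, 0.022, -0.189]
force: [1.6, 0.3, -0.4]
finger_gap: 1.001
```

Request:
jog_arm(
  commands=[
    {"xyz": [0.025,-0.006,0],"rot": [0.0198,0.0826,0]},
    {"xyz": [0.025,-0.006,0],"rot": [0.0198,0.0826,0]},
    {"xyz": [0.02,-0.004,0],"rot": [0,0,0]},
    {"xyz": [0,0,0],"rot": [0,0,0]},
    {"xyz": [0,0,0],"rot": [0,0,0]},
  ],
)

```text
t: 24.95
tcp_pos: [0.6509, 0.1975, 0.4008]
tool_rot: [0.114, 0.955, 0.031, -0.273]
force: [-0.5, 0.1, 0.4]
finger_gap: 1.0
```

```bash
python3 - <<'E'
from kin import *
r=R.from_quat([.113,.956,.019,-.271]);z=r.apply([0,0,1]);T=np.array([.5912,.2122,.2677]);todo(T-.1*z,r); print(z)
print('lemon side',onz('side',(207.7,252),.064),'sad',SAD)
# tab now
h=cv2.cvtColor(cv2.imread('pics/side9.png'),cv2.COLOR_BGR2HSV)[185:215,190:225];t=cv2.cvtColor(cv2.imread('pics/top9.png'),cv2.COLOR_BGR2HSV)[165:195,155:185]
c=[]
for im,o in((h,(190,185)),(t,(155,165))):
    m=cv2.moments(cv2.inRange(im,(0,150,100),(10,255,255)),True); c.append((m['m10']/m['m00']+o[0],m['m01']/m['m00']+o[1]))
print('tab',c,two(*c))
E
```

```text
at [0.6509 0.1975 0.4008] q [ 0.0624  0.7634  0.6377  0.2014  2.2672 -1.1825] t 24.95 gap 1.0 F [-0.52    0.0521  0.4105]
shift [-0.0083  0.005  -0.0478] rot [-0.0229 -0.0015  0.0091]
[-0.5136  0.0975 -0.8525]
lemon side [0.6111 0.2053 0.064 ] sad [0.611 0.21  0.064]
tab [(203.6, 197.16470588235293), (169.53658536585365, 180.65853658536585)] (array([0.6015, 0.2122, 0.2831]), np.float64(0.0010206825406499915))
```

Request:
jog_arm(
  commands=[
    {"xyz": [-0.004,0.0025,-0.024],"rot": [-0.011,0,0.004]},
    {"xyz": [-0.0043,0.0025,-0.0238],"rot": [-0.011,0,0.005]},
    {"xyz": [-0.0103,0.002,-0.017],"rot": [0,0,0]},
    {"xyz": [-0.0103,0.002,-0.017],"rot": [0,0,0]},
    {"xyz": [-0.0103,0.002,-0.017],"rot": [0,0,0]},
  ],
)

```text
t: 25.37
tcp_pos: [0.6085, 0.2104, 0.3059]
tool_rot: [0.111, 0.956, 0.019, -0.269]
force: [1.3, -0.6, -0.7]
finger_gap: 0.999
```

Request:
jog_arm(
  commands=[
    {"xyz": [-0.0103,0.002,-0.017],"rot": [0,0,0]},
    {"xyz": [-0.0103,0.0018,-0.017],"rot": [0,0,0]},
    {"xyz": [0,0,0],"rot": [0,0,0]},
    {"xyz": [0,0,0],"rot": [0,0,0]},
  ],
)

```text
t: 25.7
tcp_pos: [0.5883, 0.214, 0.2724]
tool_rot: [0.111, 0.956, 0.019, -0.27]
force: [0.1, -0.2, 0.5]
finger_gap: 1.001
```

Request:
jog_arm(
  commands=[
    {"xyz": [0,0,0],"rot": [0,0,0]},
    {"xyz": [0,0,0],"rot": [0,0,0]},
    {"xyz": [0,0,0],"rot": [0,0,0]},
    {"xyz": [0,0,0],"rot": [0,0,0]},
    {"xyz": [0,0,0],"rot": [0,0,0]},
  ],
  fingers=0,
  grip_force=30,
)

```text
t: 26.12
tcp_pos: [0.5903, 0.2141, 0.2722]
tool_rot: [0.112, 0.956, 0.021, -0.269]
force: [5.8, 18.7, 5.2]
finger_gap: 0.3
```

Request:
jog_arm(
  commands=[
    {"xyz": [0,0,0],"rot": [0,0,0]},
    {"xyz": [0,0,0],"rot": [0,0,0]},
    {"xyz": [0,0,0],"rot": [0,0,0]},
  ],
)

```text
t: 26.37
tcp_pos: [0.5903, 0.2143, 0.2722]
tool_rot: [0.111, 0.956, 0.021, -0.269]
force: [1.2, 3.0, 3.2]
finger_gap: 0.302
```

```bash
python3 - <<'E'
from kin import *
s=manip.sense();todo(s['tcp_pos'],R.from_quat(s['tool_rot']))
H=SAD+.075*PX-.002*PX;H[2]=.125;p=s['tcp_pos']-H;print(p@PX,p@PY,p[2])
prev=p
for k in range(1,17):
    q=R.from_rotvec(-.07*k*PY).apply(p); print(k,q-prev); prev=q
E
```

```text
at [0.5903 0.2143 0.2722] q [ 0.0984  0.7319  1.0285  0.1587  1.9045 -1.2288] t 26.37 gap 0.302 F [1.2377 3.027  3.1825]
shift [0. 0. 0.] rot [0. 0. 0.]
-0.09412390439883485 -0.0006334216662645003 0.14722164731344078
1 [-0.0098  0.0023 -0.0069]
2 [-0.0093  0.0022 -0.0076]
3 [-0.0088  0.0021 -0.0083]
4 [-0.0082  0.002  -0.0089]
5 [-0.0075  0.0018 -0.0095]
6 [-0.0069  0.0016 -0.01  ]
7 [-0.0062  0.0015 -0.0104]
8 [-0.0055  0.0013 -0.0109]
9 [-0.0047  0.0011 -0.0112]
10 [-0.0039  0.0009 -0.0115]
11 [-0.0031  0.0008 -0.0118]
12 [-0.0023  0.0006 -0.012 ]
13 [-0.0015  0.0004 -0.0121]
14 [-0.0007  0.0002 -0.0122]
15 [ 0.0002 -0.     -0.0122]
16 [ 0.001  -0.0002 -0.0122]
```

Request:
jog_arm(
  commands=[
    {"xyz": [-0.0098,0.0023,-0.0069],"rot": [-0.0163,-0.0681,0]},
    {"xyz": [-0.0093,0.0022,-0.0076],"rot": [-0.0163,-0.0681,0]},
    {"xyz": [-0.0088,0.0021,-0.0083],"rot": [-0.0163,-0.0681,0]},
    {"xyz": [0,0,0],"rot": [0,0,0]},
  ],
)

```text
t: 26.7
tcp_pos: [0.5607, 0.2217, 0.2475]
tool_rot: [0.115, 0.98, 0.008, -0.165]
force: [4.5, 3.8, -6.7]
finger_gap: 0.296
```

Request:
jog_arm(
  commands=[
    {"xyz": [-0.0082,0.002,-0.0089],"rot": [-0.0163,-0.0681,0]},
    {"xyz": [-0.0075,0.0018,-0.0095],"rot": [-0.0163,-0.0681,0]},
    {"xyz": [-0.0069,0.0016,-0.01],"rot": [-0.0163,-0.0681,0]},
    {"xyz": [0,0,0],"rot": [0,0,0]},
  ],
)

```text
t: 27.03
tcp_pos: [0.5386, 0.2273, 0.2191]
tool_rot: [0.118, 0.991, -0.003, -0.061]
force: [4.5, 5.9, -7.3]
finger_gap: 0.298
```

Forces are low. Continuing.

Request:
jog_arm(
  commands=[
    {"xyz": [-0.0062,0.0015,-0.0104],"rot": [-0.0163,-0.0681,0]},
    {"xyz": [-0.0055,0.0013,-0.0109],"rot": [-0.0163,-0.0681,0]},
    {"xyz": [-0.0047,0.0011,-0.0112],"rot": [-0.0163,-0.0681,0]},
    {"xyz": [0,0,0],"rot": [0,0,0]},
  ],
)

```text
t: 27.37
tcp_pos: [0.5229, 0.2313, 0.1869]
tool_rot: [0.119, 0.992, -0.015, 0.043]
force: [5.3, 6.1, -5.5]
finger_gap: 0.295
```

Request:
jog_arm(
  commands=[
    {"xyz": [-0.0039,0.0009,-0.0115],"rot": [-0.0163,-0.0681,0]},
    {"xyz": [-0.0031,0.0008,-0.0118],"rot": [-0.0163,-0.0681,0]},
    {"xyz": [-0.0023,0.0006,-0.012],"rot": [-0.0163,-0.0681,0]},
    {"xyz": [0,0,0],"rot": [0,0,0]},
  ],
)

```text
t: 27.7
tcp_pos: [0.5138, 0.2336, 0.1517]
tool_rot: [0.118, 0.982, -0.027, 0.146]
force: [3.5, 6.2, -3.7]
finger_gap: 0.295
```

```bash
python3 - <<'E'
from kin import *
s=manip.sense();todo(s['tcp_pos'],ori(.4))
H=SAD+.073*PX;H[2]=.125;p=s['tcp_pos']-H;print(p@PX,p[2],'swept',np.arctan2(.1472,.0941)-np.arctan2(p[2],-p@PX))
E
```

```text
at [0.5138 0.2336 0.1517] q [ 0.32    0.5071  1.8257 -0.3154  0.5864 -0.7674] t 27.7 gap 0.295 F [ 3.4641  6.1718 -3.6962]
shift [0. 0. 0.] rot [-0.0061 -0.103   0.0081]
-0.17300706928352994 0.02671418798874431 swept 0.8488027778334173
```

Request:
jog_arm(
  commands=[
    {"xyz": [-0.0015,0.0004,-0.0121],"rot": [-0.0163,-0.0681,0]},
    {"xyz": [-0.0007,0.0002,-0.0122],"rot": [-0.0163,-0.0681,0]},
    {"xyz": [0,0,-0.01],"rot": [-0.013,-0.055,0]},
    {"xyz": [0,0,0],"rot": [0,0,0]},
  ],
)

```text
t: 28.03
tcp_pos: [0.5124, 0.2339, 0.1236]
tool_rot: [0.117, 0.966, -0.037, 0.225]
force: [-2.0, 11.7, -3.8]
finger_gap: 0.295
```

Request:
jog_arm(
  commands=[
    {"xyz": [0,0,-0.003],"rot": [-0.004,-0.016,0]},
    {"xyz": [0,0,-0.003],"rot": [-0.004,-0.016,0]},
    {"xyz": [0,0,0],"rot": [0,0,0]},
  ],
)

```text
t: 28.28
tcp_pos: [0.5125, 0.2338, 0.1183]
tool_rot: [0.118, 0.963, -0.039, 0.241]
force: [-1.5, 9.9, -3.0]
finger_gap: 0.298
```

Request:
jog_arm(
  commands=[
    {"xyz": [0.0005,0.001,-0.003],"rot": [-0.003,-0.012,0]},
    {"xyz": [0.0005,0.001,-0.003],"rot": [-0.003,-0.012,0]},
    {"xyz": [0,0,0],"rot": [0,0,0]},
  ],
)

```text
t: 28.53
tcp_pos: [0.5126, 0.2338, 0.1121]
tool_rot: [0.118, 0.96, -0.043, 0.252]
force: [-2.8, 5.1, -1.5]
finger_gap: 0.299
```

Request:
jog_arm(
  commands=[
    {"xyz": [0,0,-0.003],"rot": [-0.003,-0.012,0]},
    {"xyz": [0,0,0],"rot": [0,0,0]},
    {"xyz": [0,0,0],"rot": [0,0,0]},
  ],
)

```text
t: 28.78
tcp_pos: [0.5128, 0.2338, 0.1093]
tool_rot: [0.118, 0.958, -0.043, 0.257]
force: [-3.6, 5.1, -2.1]
finger_gap: 0.296
```

Request:
jog_arm(
  commands=[
    {"xyz": [0,0,-0.002],"rot": [0,-0.01,0]},
    {"xyz": [0,0,0],"rot": [0,0,0]},
    {"xyz": [0,0,0],"rot": [0,0,0]},
  ],
)

```text
t: 29.03
tcp_pos: [0.513, 0.2338, 0.1083]
tool_rot: [0.118, 0.957, -0.043, 0.263]
force: [-4.9, 4.8, 5.9]
finger_gap: 0.296
```

Request:
jog_arm(
  commands=[
    {"xyz": [0,0,-0.002],"rot": [0,-0.005,0]},
    {"xyz": [0,0,0],"rot": [0,0,0]},
    {"xyz": [0,0,0],"rot": [0,0,0]},
  ],
)

```text
t: 29.28
tcp_pos: [0.5131, 0.2338, 0.1082]
tool_rot: [0.118, 0.956, -0.042, 0.267]
force: [-10.9, 5.7, 18.7]
finger_gap: 0.299
```

Request:
jog_arm(
  commands=[
    {"xyz": [0,0,0.002],"rot": [0,0,0]},
    {"xyz": [0,0,0],"rot": [0,0,0]},
    {"xyz": [0,0,0],"rot": [0,0,0]},
    {"xyz": [0,0,0],"rot": [0,0,0]},
    {"xyz": [0,0,0],"rot": [0,0,0]},
  ],
  fingers=1,
)

```text
t: 29.7
tcp_pos: [0.5133, 0.2314, 0.1072]
tool_rot: [0.121, 0.956, -0.045, 0.264]
force: [0.6, -0.0, 0.3]
finger_gap: 0.978
```

Request:
jog_arm(
  commands=[
    {"xyz": [-0.006,0.0015,0.0105],"rot": [0,0,0]},
    {"xyz": [-0.0125,0.003,0.0215],"rot": [0,0,0]},
    {"xyz": [-0.0125,0.003,0.0215],"rot": [0,0,0]},
    {"xyz": [-0.0125,0.003,0.0215],"rot": [0,0,0]},
    {"xyz": [0,0,0.025],"rot": [0,0,0]},
  ],
)

```text
t: 30.12
tcp_pos: [0.4664, 0.2417, 0.2067]
tool_rot: [0.12, 0.956, -0.046, 0.262]
force: [-0.2, -0.2, -1.2]
finger_gap: 1.001
```

Request:
jog_arm(
  commands=[
    {"xyz": [0,0,0],"rot": [0.02,0.09,0]},
    {"xyz": [0,0,0],"rot": [0.02,0.09,0]},
    {"xyz": [0,0,0],"rot": [0.02,0.09,0]},
    {"xyz": [0,0,0],"rot": [0.02,0.09,0]},
    {"xyz": [0,0,0],"rot": [0.02,0.09,0]},
  ],
  fingers=0,
)

```text
t: 30.53
tcp_pos: [0.4697, 0.2409, 0.2078]
tool_rot: [0.121, 0.991, -0.027, 0.055]
force: [0.3, -0.5, -0.7]
finger_gap: 0.302
```

Request:
jog_arm(
  commands=[
    {"xyz": [0,0,0],"rot": [0.02,0.08,0]},
    {"xyz": [0,0,0],"rot": [0,0,0]},
    {"xyz": [0,0,0],"rot": [0,0,0]},
  ],
)

```text
t: 30.78
tcp_pos: [0.4706, 0.24, 0.2068]
tool_rot: [0.122, 0.992, -0.023, 0.017]
force: [-1.0, -0.3, 0.5]
finger_gap: -0.0
```

```bash
python3 - <<'E'
from kin import *
for n in('side','top'): cv2.imwrite(f'pics/{n}10.png',manip.snapshot(n))
c=[]; 
for n,(x,y,X,Y) in(('side',(215,240,260,280)),('top',(160,205,182,228))):
    h=cv2.cvtColor(cv2.imread(f'pics/{n}10.png'),cv2.COLOR_BGR2HSV)[y:Y,x:X]; m=cv2.inRange(h,(20,150,150),(35,255,255)); mo=cv2.moments(m,True)
    c.append((mo['m10']/mo['m00']+x,mo['m01']/mo['m00']+y) if mo['m00'] else None); print(n,c[-1],mo['m00'])
if all(c): print(two(*c))
todo(np.array([.509,.235,.16]),ori(0))
s=cv2.imread('pics/side10.png')[190:300,150:290]; t=cv2.imread('pics/top10.png')[140:250,140:250]
cv2.imwrite('pics/c10.png',cv2.resize(np.hstack([s,t]),None,fx=3.1,fy=3.1,interpolation=cv2.INTER_CUBIC))
E
```

```text
side (232.76470588235293, 254.88235294117646) 34.0
top (170.88, 217.28) 25.0
(array([0.50931504, 0.23589192, 0.13578434]), np.float64(0.0021230568454841665))
at [0.4685 0.2404 0.2066] q [ 0.2936  0.4295  1.7058 -0.0663  0.9962 -0.9988] t 30.88 gap 0.003 F [ 0.1    -0.2811  0.2771]
shift [ 0.0405 -0.0054 -0.0466] rot [0.0499 0.027  0.0076]
```

View pics/c10.png

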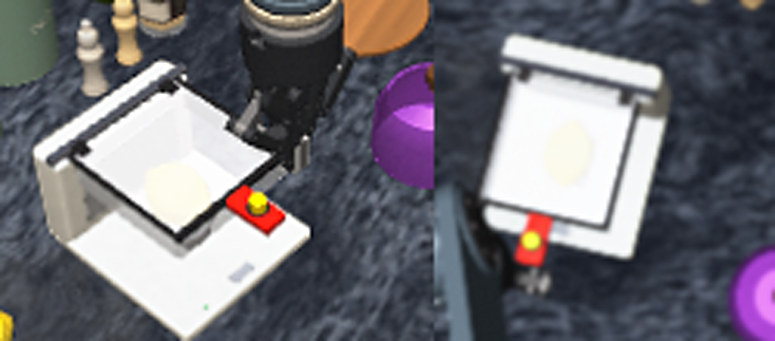

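The guard is closed over the lemon, and the catch stands out on the tab at side crop (258,203). I'll move the closed fingertips above it.

Request:
jog_arm(
  commands=[
    {"xyz": [0.0135,-0.0016,0],"rot": [0.016,0.009,0.002]},
    {"xyz": [0.0135,-0.0016,0],"rot": [0.017,0.009,0.003]},
    {"xyz": [0.0135,-0.0016,-0.01],"rot": [0.017,0.009,0.003]},
    {"xyz": [0,0,-0.02],"rot": [0,0,0]},
    {"xyz": [0,0,-0.014],"rot": [0,0,0]},
  ],
)

```text
t: 31.3
tcp_pos: [0.5098, 0.2359, 0.1625]
tool_rot: [0.117, 0.993, 0.0, 0.001]
force: [0.3, 0.1, -0.4]
finger_gap: -0.001
```

Request:
jog_arm(
  commands=[
    {"xyz": [0,0,0],"rot": [0,0,0]},
    {"xyz": [0,0,0],"rot": [0,0,0]},
    {"xyz": [0,0,0],"rot": [0,0,0]},
  ],
)

```text
t: 31.55
tcp_pos: [0.51, 0.2364, 0.164]
tool_rot: [0.117, 0.993, 0.001, 0.001]
force: [-0.4, -0.4, 0.1]
finger_gap: 0.002
```

```bash
python3 - <<'E'
from kin import *
todo(np.array([.509,.2355,.145]),ori(0))
E
```

```text
at [0.51   0.2364 0.164 ] q [ 0.2349  0.5313  1.6596  0.001   0.9485 -1.1028] t 31.55 gap 0.002 F [-0.4476 -0.3971  0.0831]
shift [-0.001  -0.0009 -0.019 ] rot [-0.0013  0.002  -0.0013]
```

Request:
jog_arm(
  commands=[
    {"xyz": [-0.0005,-0.0005,-0.006],"rot": [0,0,0]},
    {"xyz": [-0.0005,-0.0005,-0.006],"rot": [0,0,0]},
    {"xyz": [0,0,-0.004],"rot": [0,0,0]},
    {"xyz": [0,0,-0.002],"rot": [0,0,0]},
    {"xyz": [0,0,0],"rot": [0,0,0]},
  ],
)

```text
t: 31.97
tcp_pos: [0.5091, 0.2349, 0.1448]
tool_rot: [0.117, 0.993, 0.001, 0.0]
force: [0.4, 0.0, 0.7]
finger_gap: -0.001
```

Request:
jog_arm(
  commands=[
    {"xyz": [0,0,-0.0015],"rot": [0,0,0]},
    {"xyz": [0,0,-0.0015],"rot": [0,0,0]},
    {"xyz": [0,0,-0.001],"rot": [0,0,0]},
    {"xyz": [0,0,0],"rot": [0,0,0]},
  ],
)

```text
t: 32.3
tcp_pos: [0.5095, 0.235, 0.1413]
tool_rot: [0.117, 0.993, 0.001, 0.0]
force: [0.1, 0.7, 1.2]
finger_gap: -0.002
```

Request:
jog_arm(
  commands=[
    {"xyz": [0,0,-0.001],"rot": [0,0,0]},
    {"xyz": [0,0,-0.001],"rot": [0,0,0]},
    {"xyz": [0,0,0],"rot": [0,0,0]},
  ],
)

```text
t: 32.55
tcp_pos: [0.5096, 0.235, 0.1403]
tool_rot: [0.117, 0.993, 0.001, 0.001]
force: [-1.0, -0.6, 5.1]
finger_gap: 0.0
```

Request:
jog_arm(
  commands=[
    {"xyz": [0,0,-0.001],"rot": [0,0,0]},
    {"xyz": [0,0,-0.001],"rot": [0,0,0]},
    {"xyz": [0,0,-0.001],"rot": [0,0,0]},
    {"xyz": [0,0,0],"rot": [0,0,0]},
  ],
)

```text
t: 32.88
tcp_pos: [0.5096, 0.235, 0.1376]
tool_rot: [0.117, 0.993, 0.001, 0.001]
force: [-1.6, -0.7, 6.9]
finger_gap: 0.001
```

Request:
jog_arm(
  commands=[
    {"xyz": [0,0,-0.001],"rot": [0,0,0]},
    {"xyz": [0,0,-0.001],"rot": [0,0,0]},
    {"xyz": [0,0,0],"rot": [0,0,0]},
  ],
)

```text
t: 33.13
tcp_pos: [0.5096, 0.235, 0.1356]
tool_rot: [0.117, 0.993, 0.001, 0.001]
force: [-1.6, -1.7, 6.4]
finger_gap: 0.0
```

Request:
jog_arm(
  commands=[
    {"xyz": [0,0,-0.001],"rot": [0,0,0]},
    {"xyz": [0,0,0],"rot": [0,0,0]},
  ],
)

```text
t: 33.3
tcp_pos: [0.5096, 0.235, 0.1346]
tool_rot: [0.117, 0.993, 0.001, 0.001]
force: [-2.0, -0.7, 6.7]
finger_gap: 0.001
```

Request:
jog_arm(
  commands=[
    {"xyz": [0,0,-0.001],"rot": [0,0,0]},
    {"xyz": [0,0,0],"rot": [0,0,0]},
  ],
)

```text
t: 33.47
tcp_pos: [0.5096, 0.235, 0.1336]
tool_rot: [0.117, 0.993, 0.001, 0.001]
force: [-1.1, -1.2, 6.5]
finger_gap: 0.002
```

Request:
jog_arm(
  commands=[
    {"xyz": [0,0,-0.001],"rot": [0,0,0]},
    {"xyz": [0,0,0],"rot": [0,0,0]},
  ],
)

```text
t: 33.63
tcp_pos: [0.5096, 0.235, 0.1329]
tool_rot: [0.117, 0.993, 0.001, 0.001]
force: [-3.3, -1.6, 7.9]
finger_gap: -0.0
```

Request:
jog_arm(
  commands=[
    {"xyz": [0,0,-0.0005],"rot": [0,0,0]},
    {"xyz": [0,0,0],"rot": [0,0,0]},
  ],
)

```text
t: 33.8
tcp_pos: [0.5096, 0.235, 0.1329]
tool_rot: [0.117, 0.993, 0.001, 0.001]
force: [-2.5, -0.2, 11.2]
finger_gap: 0.003
```

Request:
jog_arm(
  commands=[
    {"xyz": [0,0,-0.0005],"rot": [0,0,0]},
    {"xyz": [0,0,0],"rot": [0,0,0]},
  ],
)

```text
t: 33.97
tcp_pos: [0.5097, 0.235, 0.1329]
tool_rot: [0.117, 0.993, 0.001, 0.001]
force: [-4.0, -0.9, 14.9]
finger_gap: 0.003
```

The catch is at its stop: position steady at 0.1329 while the force rises to 15 N. Retreating for a final check.

Request:
jog_arm(
  commands=[
    {"xyz": [0,0,0.01],"rot": [0,0,0]},
    {"xyz": [0,0,0.025],"rot": [0,0,0]},
    {"xyz": [0,0,0.03],"rot": [0,0,0]},
    {"xyz": [-0.01,-0.02,0.03],"rot": [0,0,0]},
    {"xyz": [-0.01,-0.03,0.03],"rot": [0,0,0]},
  ],
)

```text
t: 34.38
tcp_pos: [0.4903, 0.1873, 0.2557]
tool_rot: [0.116, 0.993, 0.001, 0.001]
force: [0.3, -0.7, 0.2]
finger_gap: 0.001
```

Request:
jog_arm(
  commands=[
    {"xyz": [-0.01,-0.035,0.02],"rot": [0,0,0]},
    {"xyz": [-0.01,-0.035,0.01],"rot": [0,0,0]},
    {"xyz": [0,-0.035,0],"rot": [0,0,0]},
    {"xyz": [0,0,0],"rot": [0,0,0]},
    {"xyz": [0,0,0],"rot": [0,0,0]},
  ],
)

```text
t: 34.8
tcp_pos: [0.4702, 0.0799, 0.2848]
tool_rot: [0.119, 0.993, 0.001, 0.001]
force: [0.1, 0.6, -1.0]
finger_gap: -0.0
```

```bash
python3 - <<'E'
from kin import *
for n in('side','top'): cv2.imwrite(f'pics/{n}11.png',manip.snapshot(n))
s=cv2.imread('pics/side11.png')[120:320,130:350]; t=cv2.imread('pics/top11.png')[120:320,140:370]
cv2.imwrite('pics/c11.png',cv2.resize(np.hstack([s,t]),None,fx=1.77,fy=1.77,interpolation=cv2.INTER_CUBIC)); print(manip.sense()['tcp_pos'],manip.sense()['force'])
c=[]
for n,(x,y,X,Y) in(('side',(215,240,260,280)),('top',(160,205,182,228))):
    h=cv2.cvtColor(cv2.imread(f'pics/{n}11.png'),cv2.COLOR_BGR2HSV)[y:Y,x:X]; 
    for lo,hi in(((20,150,150),(35,255,255)),((0,150,100),(10,255,255))):
        mo=cv2.moments(cv2.inRange(h,lo,hi),True); print(n,mo['m00'],(mo['m10']/max(mo['m00'],1)+x,mo['m01']/max(mo['m00'],1)+y))
E
```

```text
[0.46993444 0.0817202  0.28409475] [-0.09897296 -0.32348337 -0.85623462]
side 23.0 (232.7826086956522, 255.91304347826087)
side 122.0 (231.5983606557377, 257.2295081967213)
top 8.0 (169.5, 217.5)
top 21.0 (168.95238095238096, 217.95238095238096)
```

View pics/c11.png

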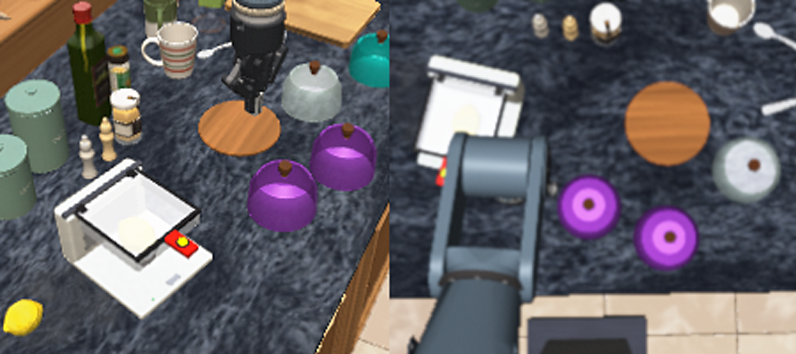

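Everything is in place. The tab is back at its initial closed pixel (231.6,257.2 against 231.5,257.0), and the catch sits low. The lemon is under the guard, the dome stands clear of the board, and the arm touches nothing. Handing in.

```bash
python3 -c "
from station import manip
print(manip.sign_off())"
```

```text
the job is handed in; nothing more can be done
None
```

I carried out every step and handed the job in at about 35 s of the 72 s allowed; the sign-off reports no verdict.

**What I did:**
- **Dome:** I lifted it off by its knob and stood it on the worktop at about (0.52, -0.33), roughly 0.17 m from the board's centre.
- **Guard:** I gripped the red tab by its sides and swung the guard up to about 1.08 rad (from the tool's arc). I closed it later with the same grip.
- **Lemon:** I laid it in the saddle under the raised guard with the gripper tilted back.
- **Catch:** I pushed it down with the closed fingertips. It slid at 6–8 N over about 8 mm, and I stopped at about 15 N once it stopped moving.

**Last checks:**
- **Guard and catch:** The red tab is back within 0.2 pixel of where it was when closed at the start. The catch shows low on the tab.
- **Lemon:** After release I measured it about 5 mm from my estimate of the saddle centre. It shows under the closed guard in the final picture.
- **Dome and bystanders:** The dome stands upright and clear. The jar, mills and other lemon look undisturbed in the final picture, though I did not measure them.

**What disagreed:**
- **Saddle position:** The estimates of the saddle's centre differed by up to about 10 mm. The guard partly hid the saddle in the top view, so I used the value that agreed with its front edge and the base plate.
- **Forces while lifting the guard:** The wrist force reached about 37 N on the way up, so I shifted the arm's path slightly to relieve it.
- **Pick tilt:** I picked the lemon up at a smaller tilt than planned, because the wrist was close to its joint limits. It went into the saddle about 0.1 rad nose-up, then lay lengthwise in the groove after release.

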